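# Tare the dial scale for a mixing beaker

## Task

Get the scale ready for mixing: set the empty steel beaker down gently, upright in the middle of the scale's pan, never driving the pan down onto its stop. Tare the scale for it: with the knob on top of the dial head, turn the dial card until its black zero wedge lies right under the end of the pointer as it stands with the beaker on the pan. Leave the other things on the bench where they are.

Things in the scene. Friction and masses are not known exactly. Their poses are not given: they have to be found in the camera images.
- beaker: The open stainless-steel mixing beaker: straight-sided, 62 mm outside diameter, 85 mm tall, wall 2.5 mm, tiny pouring lip on the rim, roughly 140 to 240 g. Loose, stands upright. Origin: centre of its underside; z axis up out of the mouth.
- scale: Grey mechanical dial scale, fixed to the bench. Origin: on the bench under the pan's centre; z up; x level, the way the dial looks. Base 268 x 146 x 34 mm (x from -190 to 78). Dial head behind the pan: 140 wide, 200 high; back at x = -190, front leaning from x = -80 (height 82) to -135 (height 200). Round white dial card, 120 mm across, under a clear window: 50 divisions of 20 g, one pointer turn = 1 kg.
- pan_centre (a point): Centre of the upper face of the round steel pan, 66 mm above the bench when empty. The flat of the pan is 130 mm across, with a low rim that stands 3 mm up, 144 mm across.
- pan (a joint): How far the pan has sunk on its spring (m): 0 when empty, 0.020 m for 1 kg (490 N/m), so about 3 to 5 mm under the beaker; the stop is at 0.021 m and must not be reached (9.6 N pushes it to 0.0195).
- knob_grip (a point): Grip point on the tare knob's upright axis, 224 mm above the bench, 162.5 mm behind the pan's centre (scale x = -162.5, y = 0). The knob: black fluted cylinder, 36 mm diameter, 26 mm tall, on a 9 mm bushing on the head's flat top. This point is 11 mm below the knob's top and 24 mm above the head's top.
- knob (a joint): Angle of the tare knob (rad), growing clockwise seen from above; stays where left (friction 0.04 N m), turns from -3 to 9. It turns the dial card with its divisions: each radian clockwise turns the card 0.4 rad clockwise (facing the dial). At 0 the zero wedge is at the top (12 o'clock); it starts a little off. About 1.5 to 4.5 rad clockwise are needed with the beaker on.
- pointer_hub (a point): Centre of the dial, on the pivot that pointer and dial card share, in the plane of the pointer. The pivot line stands square to the dial face, 25 degrees above level, towards the scale's +x.
- pointer_tip (a point): A point near the end of the black pointer, 48 mm from the hub; a short wide tail is on the other side. Empty, the pointer stands at 12 o'clock; load turns it clockwise (facing the dial), 360 degrees for 1 kg. The knob does not move it.
- zero_mark (a point): The zero point of the dial card, at the point of a black wedge (7 mm wide at the rim) that marks zero: 48 mm from the hub, in the pointer's plane, turning with the card, so that the pointer tip coincides with it at a reading of zero. One division (20 g, 7.2 degrees) is 6 mm along the arc here.
- jar: Bystander: lidded amber glass jar, 60 mm diameter, 66 mm tall. Origin: centre of its underside. Leave it alone.
- tape: Bystander: tape measure standing on edge, 72 x 40 x 66 mm (x, y, z), hook to its +x side. Origin: centre of its underside. Leave it alone.
- torch: Bystander: pocket gas torch standing on a square 80 mm foot, 160 mm tall, nozzle sticking out 82 mm to its +x side. Origin: centre of its underside. Leave it alone.
Mind the look-alikes: they are no part of the job. What is shaped like the beaker but blue or purple is not meant.

How it is judged:
By the outcome, as a careful person would: the job done as asked, in the order asked, and still so for the second after the job is handed in, with the robot touching nothing.
It also fails if it takes over 69 s, if anything falls off the work surface, if the arm or the gripper's body presses on something with over 40 N, if the wrist force passes 120 N, or if a joint passes its speed limit or range.

## Robot

A 6-joint arm with a two-finger parallel gripper is mounted at the origin on the work surface. World frame = base frame: x ahead of the robot, y to its left, z up, the work surface at z = 0. Lengths are in m, angles in degrees, forces in N, time in s.
With the tool pointing down it reaches from about 0.4 to 0.825 m from the base axis. Payload 7 kg.
Tool frame: the origin (TCP) lies midway between the tips of the shut fingers; the grasp point (between the pads) lies r.grasp_offset behind it (r.grasp_offset is the distance from the TCP to the grasp point, in m); x points along the fingers, z is the direction in which the jaws open and shut, and the axes are right-handed (so a half turn about x gives the same grasp; the last joint's range is limited). The gripper opens to 88 mm and grips with 3 to 60 N. Pads are 19 mm wide; open, the fingers measure 130 mm over their backs; the gripper's body (78 mm by 193 mm) begins 47 mm behind the grasp point.
Start: joints at [-57.806, 20.546, 0.682, 0, -70.136, -16.507], TCP at [0.182, -0.65, 0.227] pointing down, gripper open.
Joint ranges: [-176.03, 176.03], [-82.01, 121.73], [-58.28, 71.71], [-173.87, 95.51], [-174.79, -0.11], [-173.66, 173.66]. Speed limits (degrees/s): [136.94, 136.94, 172.46, 180, 180, 180].

## Interface

Orientations are given as [roll, pitch, yaw] about the fixed x, y, z axes, in that order (R = Rz(yaw) Ry(pitch) Rx(roll)).
In Python, from plant import readout, vision, close_job, r gives the robot as it stands.
- The arm moves only by the shell command python3 -m handwheel 'ROWS' [OPENING] [FORCE]. ROWS is JSON, a list that holds one entry, the list of rows, each a list of 4 numbers: the shift along the world's x, y, z in units of 40 mm (1.0 is 40 mm), then the turn about the world's z in units of 5 degrees (1.0 is 5 degrees). In form: [[[tx, ty, tz, roll], ...]]. A call has 1 to 8 rows; each row shifts and turns the pose as measured when the row begins; what a row does not reach is not made up. A row lasts 1/10 s, in which the tool goes at most 50 mm and 8.59 degrees, less where a joint would pass 70% of its speed; a pose out of reach is approached as far as the arm can. A call is refused whole if a number of a shift passes 1 or a number of a turn 1, either way. A call with a gripper value outside its range is refused whole. OPENING is the finger opening in mm, from 0 to 87.6, set as the call begins (- or left out, the last holds). The fingers move at their own pace and stop on an object; FORCE is the grip in N (left out, the last holds). Time passes only in rows, so rows that do not move let the fingers close. It gives the time, the measured TCP pose, the force and the opening at its end, in the units of the state.
- readout.get_state(): the state, without advancing time (a new reading comes with each control period).
- vision.capture(name): name is "scene" or "top" or "wrist"; returns the picture (384x512x3 uint8, blue, green, red); there is no depth.
- vision.get_calibration(name): a dict with "intrinsics" (3x3 intrinsics, pixels), "dist" ([k1, k2, p1, p2, k3] as OpenCV has them; the pictures are not rectified), "pose" (4x4, takes a point from camera to world coordinates). Camera axes: x right, y up, looking along -z (the intrinsics and any distortion apply to the point x, -y, -z); pixel columns grow to the right and rows downward; lengths in m; the calibration is good to about 2 mm. A picture is of the moment at which its call begins: read the wrist's pose just before it. get_calibration takes no time and is no camera call; for the wrist camera it gives the pose at the moment of the call.
- close_job(): hands the job in, once; it reports no verdict.
The state is a dict: "time_s": time; "joints": joint angles; "qd": joint speeds; "joint_torque": joint torques, N m; "tcp_pos": TCP position; "eef_rot": TCP orientation; "contact_force": force on the tool from outside, world axes, zero at the start; "moment": the same for the moment, N m; "gripper_width": finger opening in m.
Only numpy, scipy, OpenCV 4.12 (cv2) and the standard library are available. Lean on these libraries where they do the work, as an engineer would, in place of code of your own. Each camera call takes 0.05 s, during which the arm holds its last target.

## Working session

There is one attempt and no reset: what is moved stays moved. The work goes in short steps, Python scripts to look and compute and a shell command to move; the robot and the scene stay as the last step left them, time stands still between calls to the robot, and variables do not carry over. Pictures are saved under pics/ and viewed, and the job is handed in when it is done.

```bash
ls; mkdir -p pics; python3 - <<'E'
from plant import readout, vision, r
import cv2, numpy as np
print(readout.get_state()); print(r.grasp_offset)
for n in ("scene","top","wrist"):
    c=vision.get_calibration(n); print(n,np.round(np.array(c["intrinsics"]),1).tolist(),np.round(c["dist"],4),np.round(c["pose"],4).tolist())
    im=vision.capture(n); cv2.imwrite(f"pics/{n}0.png",im)
E
```

```text
pics
{'time_s': 0.0, 'joints': array([-5.78062994e+01,  2.05919638e+01,  6.31684586e-01, -2.01070792e-02,
       -7.01363634e+01, -1.65051475e+01]), 'qd': array([-0.01211042,  0.01316447, -0.01999152, -0.0439267 ,  0.05621974,
       -0.02666074]), 'joint_torque': array([-8.37750595e-04, -5.82717562e+01,  2.93049717e+01,  6.99720427e+00,
        6.77498057e-03, -1.20564591e-04]), 'tcp_pos': array([ 0.18233459, -0.64937512,  0.2256009 ]), 'eef_rot': array([  5.44026431,  89.90152565, 111.12196942]), 'contact_force': array([ 0.12251582,  0.15801888, -0.16582924]), 'moment': array([-0.00708637,  0.01409198,  0.00759169]), 'gripper_width': 0.08744604848844219}
0.0188
scene [[350.1, 0.0, 257.4], [0.0, 350.1, 193.2], [0.0, 0.0, 1.0]] [-0.085  0.     0.     0.     0.   ] [[0.4205, -0.6069, 0.6744, 1.1155], [0.9073, 0.2752, -0.318, -0.289], [0.0074, 0.7456, 0.6663, 0.771], [0.0, 0.0, 0.0, 1.0]]
top [[442.4, 0.0, 254.7], [0.0, 442.4, 186.8], [0.0, 0.0, 1.0]] [-0.0468  0.      0.      0.      0.    ] [[-0.0199, 0.9986, -0.0491, 0.428], [-0.9997, -0.019, 0.0181, 0.0344], [0.0172, 0.0494, 0.9986, 1.6369], [0.0, 0.0, 0.0, 1.0]]
wrist [[282.6, 0.0, 251.6], [0.0, 282.6, 191.2], [0.0, 0.0, 1.0]] [0.0147 0.     0.     0.     0.    ] [[-0.2703, -0.9256, -0.2649, 0.1137], [0.9628, -0.2595, -0.0754, -0.671], [0.0011, -0.2755, 0.9613, 0.3846], [0.0, 0.0, 0.0, 1.0]]
```

View pics/scene0.png

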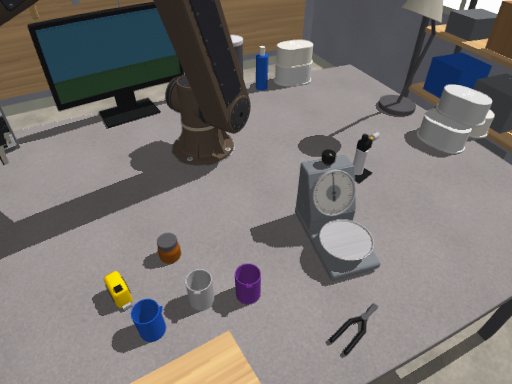

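View pics/top0.png

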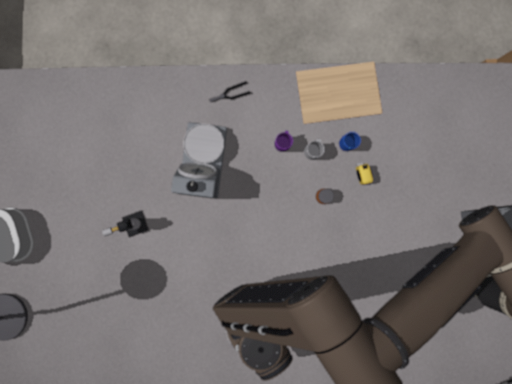

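View pics/wrist0.png

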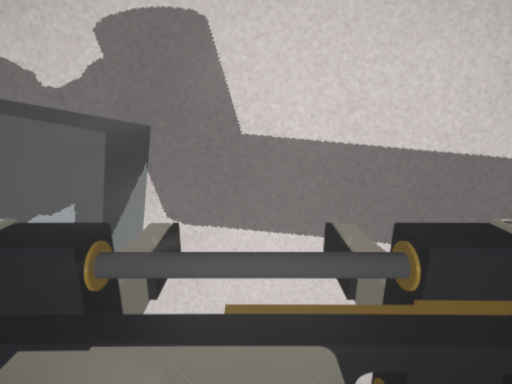

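Candidates for the beaker: grey steel at scene (200,290)/top (315,149); purple at (248,284)/(284,142); blue at (150,320)/(350,142). By the description I choose the grey one. Next I'll check it in close crops and measure.

```bash
cat > h.py <<'E'
import numpy as np, cv2
from plant import readout, vision, r
def cal(n):
    c=vision.get_calibration(n); return np.array(c["intrinsics"],float),np.array(c["dist"],float),np.array(c["pose"],float)
def proj(P,c):
    K,d,T=c; P=np.atleast_2d(P); Q=(P-T[:3,3])@T[:3,:3]; Q=Q*[1,-1,-1]
    return cv2.projectPoints(Q.reshape(-1,1,3),np.zeros(3),np.zeros(3),K,d)[0].reshape(-1,2)
def ray(px,c):
    K,d,T=c; u=cv2.undistortPoints(np.array(px,float).reshape(-1,1,2),K,d).reshape(-1,2)
    D=np.c_[u[:,0],-u[:,1],-np.ones(len(u))]@T[:3,:3].T
    return T[:3,3],D
def atz(px,z,c):
    o,D=ray(px,c); return o+D*((z-o[2])/D[:,2])[:,None]
E
python3 - <<'E'
import cv2,numpy as np
s=cv2.imread('pics/scene0.png'); t=cv2.imread('pics/top0.png')
a=cv2.resize(s[250:350,110:280],None,fx=4,fy=4,interpolation=cv2.INTER_CUBIC)
cv2.imwrite('pics/c1.png',a)
cv2.imwrite('pics/c2.png',cv2.resize(s[140:280,280:390],None,fx=4,fy=4,interpolation=cv2.INTER_CUBIC))
cv2.imwrite('pics/c3.png',cv2.resize(t[110:210,165:375],None,fx=3.8,fy=3.8,interpolation=cv2.INTER_CUBIC))
E
```

```text
(no output)
```

View pics/c1.png

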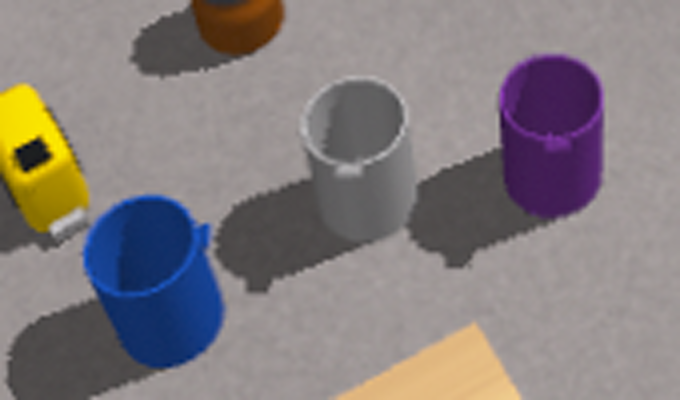

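View pics/c2.png

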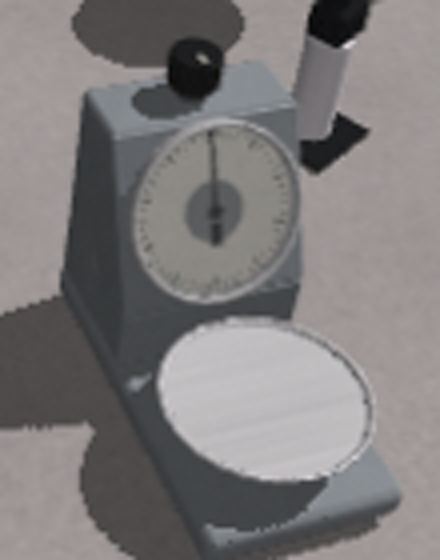

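View pics/c3.png

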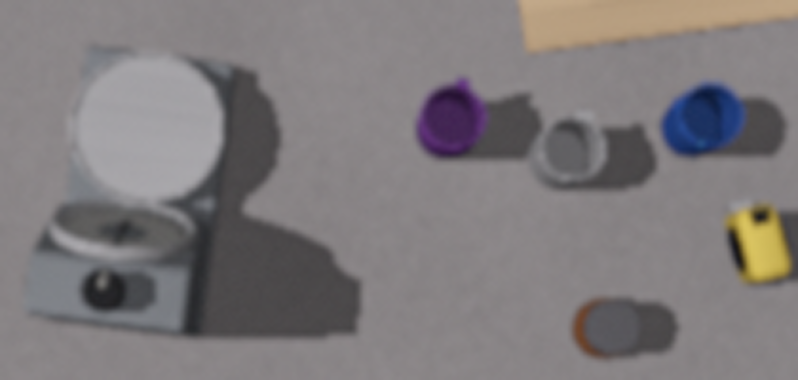

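The crops confirm it: the grey open cup at scene (200,290) is the bare steel beaker, with its lip towards the camera. The purple and blue ones are decoys. Now I'll fit the models.

```bash
cat > fit.py <<'E'
from h import *
s=cv2.imread('pics/scene0.png'); t=cv2.imread('pics/top0.png'); cs=cal('scene'); ct=cal('top')
f1=lambda x,y:(110+(x-1.5)/4,250+(y-1.5)/4)
f2=lambda x,y:(280+(x-1.5)/4,140+(y-1.5)/4)
f3=lambda x,y:(165+(x-1.4)/3.8,110+(y-1.4)/3.8)
print('beaker rim scene',atz([f1(355,121)],.085,cs),'base-front',atz([f1(362,240)],0,cs))
print('beaker rim top',atz([f3(571,150)],.085,ct))
print('pan scene',atz([f2(267,399)],.069,cs),'top',atz([f3(150,128)],.069,ct))
print('knob scene',atz([f2(196,57)],.235,cs),'top',atz([f3(104,290)],.235,ct))
# jar, tape, torch
print('jar',atz([f3(612,327)],.066,ct),'tape',atz([f3(760,240)],.066,ct),'torch foot',atz([(134,223)],0.0,ct), 'purple',atz([f3(452,118)],.085,ct),'blue',atz([f3(708,115)],.085,ct))
E
python3 fit.py
```

```text
beaker rim scene [[ 0.63776558 -0.21240467  0.085     ]] base-front [[ 0.66238372 -0.22580966  0.        ]]
beaker rim top [[ 0.63382369 -0.20948328  0.085     ]]
pan scene [[0.66844938 0.18341387 0.069     ]] top [[0.66361402 0.18316345 0.069     ]]
knob scene [[0.50906562 0.2044892  0.235     ]] top [[0.50341162 0.20761488 0.235     ]]
jar [[ 0.46869125 -0.24659432  0.066     ]] tape [[ 0.54803143 -0.38941976  0.066     ]] torch foot [[0.38334465 0.4523974  0.        ]] purple [[ 0.6656523  -0.09913254  0.085     ]] blue [[ 0.66467683 -0.33914865  0.085     ]]
```

```bash
cat >> fit.py <<'E'
from scipy.spatial.transform import Rotation as R
st=readout.get_state(); M=R.from_euler('xyz',st['eef_rot'],degrees=True).as_matrix(); print(M.round(3))
cw=cal('wrist'); print('cam in tool',(M.T@(cw[2][:3,3]-st['tcp_pos'])).round(3), (M.T@cw[2][:3,:3]).round(3))
def circ(c,z,rad,n=48):
    a=np.linspace(0,2*np.pi,n); return np.c_[c[0]+rad*np.cos(a),c[1]+rad*np.sin(a),np.full(n,z)]
def draw(im,c,b,p,k):
    S=3; o=cv2.resize(im,None,fx=S,fy=S,interpolation=cv2.INTER_CUBIC)
    for P,col in ((circ(b,.085,.031),(0,0,255)),(circ(b,0,.031),(0,255,255)),(circ(p,.069,.072),(0,0,255)),(circ(k,.235,.018),(0,0,255)),(circ(k,.209,.018),(0,255,0))):
        q=((proj(P,c)+.5)*S-.5).round().astype(int); cv2.polylines(o,[q],True,col,1)
    return o
b,p,k=(.6345,-.2105),(.666,.1833),(.5055,.206)
o=draw(s,cs,b,p,k); cv2.imwrite('pics/o1.png',o[400:990,440:1190])
o=draw(t,ct,b,p,k); cv2.imwrite('pics/o2.png',o[330:630,480:1130])
E
python3 fit.py|tail -6
```

```text
[[-0.    -0.963 -0.27 ]
 [ 0.001 -0.27   0.963]
 [-1.     0.     0.001]]
cam in tool [-0.159  0.072 -0.002] [[ 0.     0.276 -0.961]
 [-0.     0.961  0.276]
 [ 1.    -0.     0.   ]]
```

View pics/o1.png

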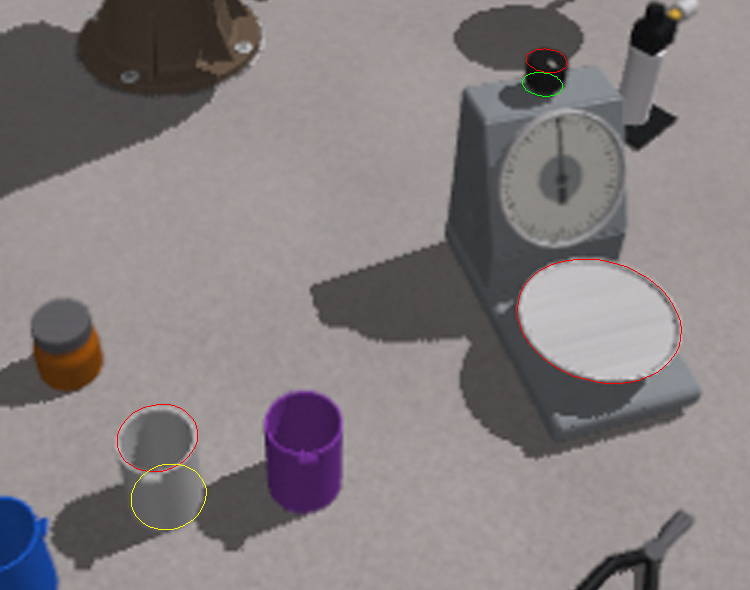

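View pics/o2.png

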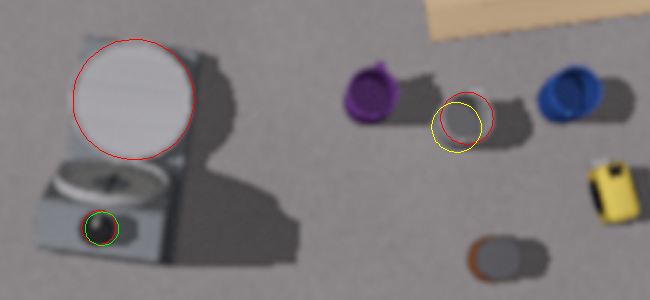

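```bash
cat >> fit.py <<'E'
o=draw(s,cs,b,p,k); cv2.imwrite('pics/o3.png',cv2.resize(o[790:950,540:690],None,fx=4,fy=4))
o=draw(t,ct,b,p,k); cv2.imwrite('pics/o4.png',cv2.resize(o[400:500,880:1020],None,fx=4,fy=4))
E
python3 fit.py>/dev/null
```

```text
(no output)
```

View pics/o3.png

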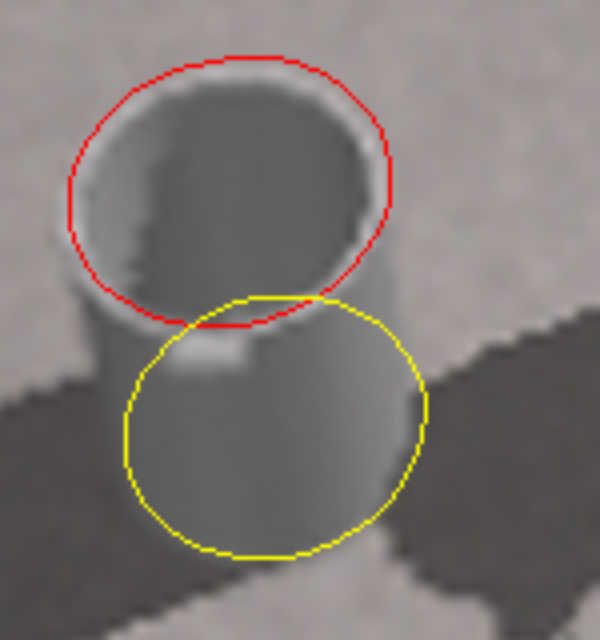

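View pics/o4.png

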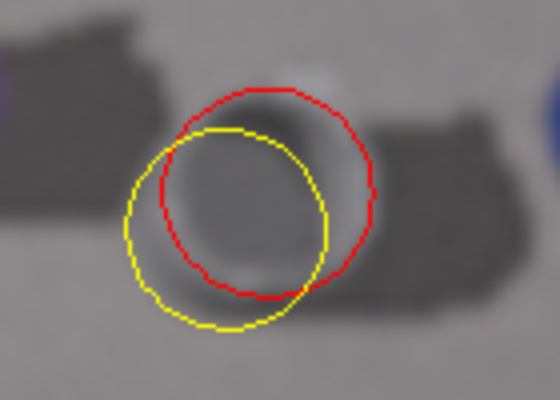

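```bash
python3 -m handwheel '[[[0.85,0.83,0,-0.6],[0.85,0.83,0,-0.6],[0.85,0.83,0,-0.6],[0.85,0.83,0,-0.6],[0.85,0.83,0,-0.6],[0.85,0.83,0,-0.6],[0.85,0.83,0,-0.6],[0.85,0.83,0,-0.6]]]' 86; python3 -m handwheel '[[[0.85,0.83,0,0],[0.85,0.83,0,0],[0.85,0.83,0,0]]]'
```

```text
time_s: 0.95
tcp_pos: [0.4567, -0.376, 0.2223]
eef_rot: [33.0, 89.6, 113.2]
contact_force: [1.1, -1.5, 0.2]
gripper_width: 0.0859
time_s: 1.25
tcp_pos: [0.5619, -0.2711, 0.2224]
eef_rot: [32.5, 89.6, 112.6]
contact_force: [1.5, -1.6, -0.5]
gripper_width: 0.0856
```

```bash
python3 -m handwheel '[[[0.6,0.7,0,0],[0.6,0.7,0,0],[0,0,0,0],[0,0,0,0]]]'; python3 - <<'E'
from h import *
from scipy.spatial.transform import Rotation as R
st=readout.get_state(); print(st['tcp_pos'],st['joints'].round(1)); print(R.from_euler('xyz',st['eef_rot'],degrees=True).as_matrix().round(3))
c=cal('wrist'); im=vision.capture('wrist'); np.save('pics/w1.npy',c[2]); cv2.imwrite('pics/w1.png',im)
a=np.linspace(0,2*np.pi,60); b=(.6345,-.2105)
for z,col in((.085,(0,0,255)),(0,(0,255,255))):
    P=np.c_[b[0]+.031*np.cos(a),b[1]+.031*np.sin(a),a*0+z]; cv2.polylines(im,[proj(P,c).round().astype(int)],True,col,1)
cv2.imwrite('pics/w1o.png',im)
E
```

```text
time_s: 1.65
tcp_pos: [0.6152, -0.2068, 0.2201]
eef_rot: [45.3, 89.5, 125.8]
contact_force: [-0.7, 0.2, 1.0]
gripper_width: 0.0859
[ 0.61519445 -0.2067644   0.22014629] [ -1.6  18.6  -2.9  -0.4 -68.8 -97.8]
[[-0.005 -0.986  0.166]
 [ 0.007  0.166  0.986]
 [-1.     0.006  0.006]]
```

View pics/w1o.png

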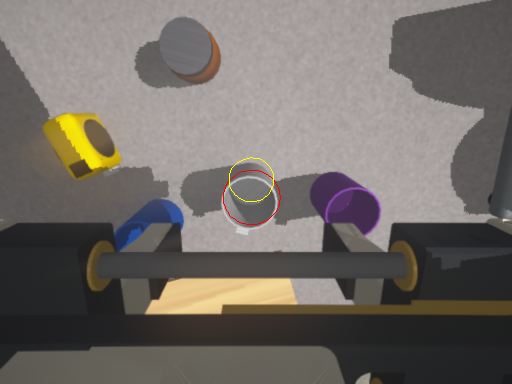

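```bash
python3 - <<'E'
import cv2
im=cv2.imread('pics/w1.png'); cv2.imwrite('pics/w1c.png',cv2.resize(im[140:250,200:300],None,fx=6,fy=6,interpolation=cv2.INTER_CUBIC)[:600])
E
```

```text
(no output)
```

View pics/w1c.png

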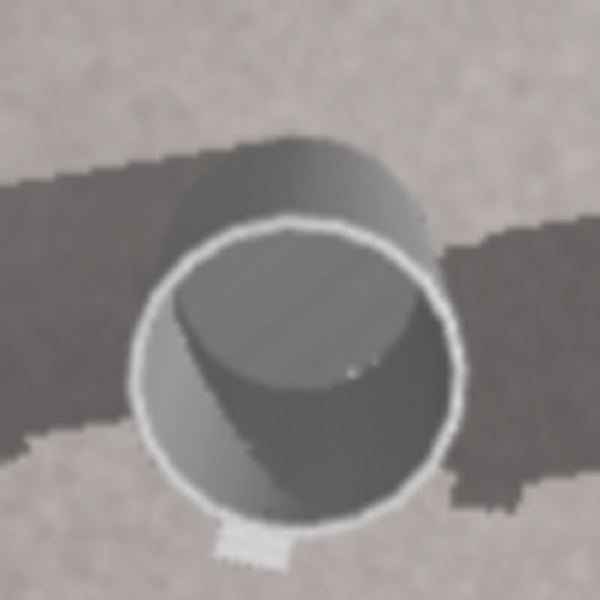

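```bash
python3 - <<'E'
from h import *
c=list(cal('wrist')); c[2]=np.load('pics/w1.npy')
print(atz([(200+(297-2.5)/6,140+(375-2.5)/6)],.085,c), atz([(200+(300-2.5)/6,140+(137-2.5)/6)],0,c))
E
```

```text
[[ 0.63892356 -0.21365429  0.085     ]] [[ 0.61036019 -0.2083746   0.        ]]
```

```bash
python3 -m handwheel '[[[0.57,-0.13,-0.6,0],[0,0,-0.7,0],[0,0,-0.7,0],[0,0,-0.6,0],[0,0,-0.4,0],[0,0,0,0]]]'
```

```text
time_s: 2.3
tcp_pos: [0.6348, -0.2183, 0.098]
eef_rot: [26.5, 89.6, 106.5]
contact_force: [0.5, 0.4, -0.0]
gripper_width: 0.0858
```

```bash
python3 -m handwheel '[[[0.1,0.15,-0.3,0],[0,0,-0.5,0],[0,0,-0.5,0],[0,0,-0.2,0],[0,0,0,0]]]'
```

```text
time_s: 2.8
tcp_pos: [0.641, -0.2139, 0.0396]
eef_rot: [-34.0, 89.6, 45.9]
contact_force: [-1.0, -0.5, 0.6]
gripper_width: 0.0858
```

```bash
python3 -m handwheel '[[[0,0,0,0],[0,0,0,0],[0,0,0,0],[0,0,0,0],[0,0,0,0],[0,0,0,0]]]' 50 18; python3 -c "
from plant import readout
for i in range(3): s=readout.get_state(); print(s['tcp_pos'],s['contact_force'])"
```

```text
time_s: 3.4
tcp_pos: [0.6431, -0.214, 0.0437]
eef_rot: [-56.8, 89.4, 23.1]
contact_force: [0.1, -0.2, -1.6]
gripper_width: 0.0612
[ 0.64313892 -0.21402871  0.04370994] [ 0.07988011 -0.23306084 -1.61147186]
[ 0.64313892 -0.21402871  0.04370994] [ 0.07988011 -0.23306084 -1.61147186]
[ 0.64313892 -0.21402871  0.04370994] [ 0.07988011 -0.23306084 -1.61147186]
```

```bash
python3 -m handwheel '[[[0,0,0.3,0],[0,0,0.6,0],[0,0,0.8,0],[0,0,0.8,0],[0,0,0.6,0],[0,0,0.2,0],[0,0,0,0],[0,0,0,0]]]'; python3 - <<'E'
from h import *
s=readout.get_state(); print(s['tcp_pos'],s['contact_force'],s['gripper_width'])
for n in('scene','top'): cv2.imwrite(f'pics/{n}1.png',vision.capture(n))
s=readout.get_state(); print(s['tcp_pos'],s['contact_force'],s['gripper_width'])
im=cv2.imread('pics/scene1.png')
cv2.imwrite('pics/s1c.png',cv2.resize(im[180:380,100:300],None,fx=3,fy=3,interpolation=cv2.INTER_CUBIC))
E
```

```text
time_s: 4.2
tcp_pos: [0.6406, -0.2139, 0.1828]
eef_rot: [-49.0, 89.5, 30.9]
contact_force: [-0.3, 0.8, -1.1]
gripper_width: 0.0612
[ 0.6405512  -0.21391288  0.18283582] [-0.31106353  0.77924913 -1.08846827] 0.06117307120750945
[ 0.64026096 -0.21388227  0.18207729] [ 0.30363391  0.38780338 -2.30017845] 0.060809441270479304
```

View pics/s1c.png

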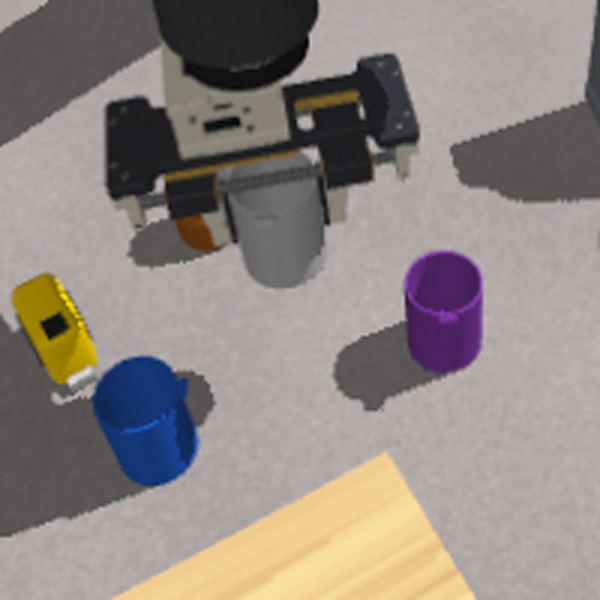

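```bash
python3 - <<'E'
from h import *
c=cal('scene'); a=np.linspace(0,2*np.pi,90)
P0=lambda z,b:np.c_[b[0]+.031*np.cos(a),b[1]+.031*np.sin(a),a*0+z]
print('bench max row', proj(P0(0,(.6385,-.2125)),c)[:,1].max(), 'measured', 250+(240-1.5)/4)
for z in (.13,.135,.14,.145,.15): print(z, proj(P0(z,(.640,-.2139)),c)[:,1].max())
print('measured',180+(286-1)/3)
E
```

```text
bench max row 311.0234785543529 measured 309.625
0.13 281.04061219474545
0.135 279.7085573798462
0.14 278.3639200547635
0.145 277.0065327466473
0.15 275.63622520329193
measured 275.0
```

```bash
python3 -m handwheel '[[[0,0.5,0,0],[0,0.9,0.1,0],[0,0.9,0.1,0],[0,0.9,0.1,0],[0,0.9,0.1,0],[0,0.9,0.1,0],[0,0.6,0,0],[0,0.3,0,0]]]'; python3 - <<'E'
from h import *
c=cal('wrist'); im=vision.capture('wrist'); np.save('pics/w2.npy',c[2]); cv2.imwrite('pics/w2.png',im)
s=readout.get_state(); print(s['tcp_pos'],s['contact_force'],s['joints'].round(1))
a=np.linspace(0,2*np.pi,60)
for b,z,rr in(((.669,.182),.069,.072),((.5055,.206),.235,.018)):
    P=np.c_[b[0]+rr*np.cos(a),b[1]+rr*np.sin(a),a*0+z]; cv2.polylines(im,[proj(P,c).round().astype(int)],True,(0,0,255),1)
cv2.imwrite('pics/w2o.png',im)
E
```

```text
time_s: 5.1
tcp_pos: [0.6336, 0.0279, 0.1887]
eef_rot: [90.9, 89.1, 170.4]
contact_force: [-0.2, -0.7, -1.1]
gripper_width: 0.061
[0.6336961  0.02882429 0.18859863] [ 0.64243719  1.03557929 -2.05485259] [  19.9   18.7   -6.9   -0.5  -65.1 -120.2]
```

View pics/w2o.png

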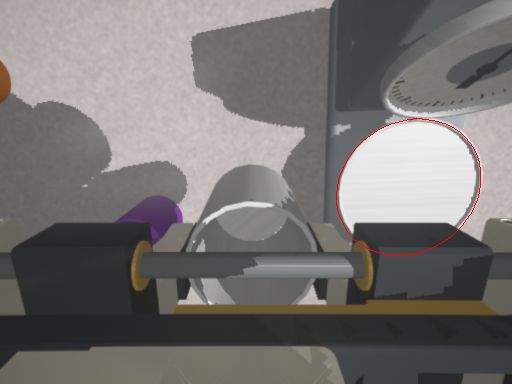

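```bash
python3 - <<'E'
from h import *
c=list(cal('wrist')); c[2]=np.load('pics/w2.npy'); im=cv2.imread('pics/w2.png')
t=np.array([.6336,.0284,.1886]); a=np.linspace(0,2*np.pi,120)
S=5; o=cv2.resize(im[150:270,180:330],None,fx=S,fy=S,interpolation=cv2.INTER_CUBIC)
for dx,off,col in((-.003,.040,(0,0,255)),(0,.04,(0,255,255)),(-.003,.036,(0,255,0))):
  for rr,h in((.031,.085),(.0285,.085),(.031,0)):
    P=np.c_[t[0]+dx+rr*np.cos(a),t[1]+rr*np.sin(a),a*0+t[2]-off+h]
    q=((proj(P,c)-[180,150]+.5)*S).round().astype(int); cv2.polylines(o,[q],True,col,1)
cv2.imwrite('pics/w2z.png',o)
P=np.c_[.669+.072*np.cos(a),.182+.072*np.sin(a),a*0+.069]
o=cv2.resize(im[100:260,320:500],None,fx=4,fy=4,interpolation=cv2.INTER_CUBIC)
cv2.polylines(o,[((proj(P,c)-[320,100]+.5)*4).round().astype(int)],True,(0,0,255),1); cv2.imwrite('pics/w2p.png',o[:600])
E
```

```text
(no output)
```

View pics/w2z.png

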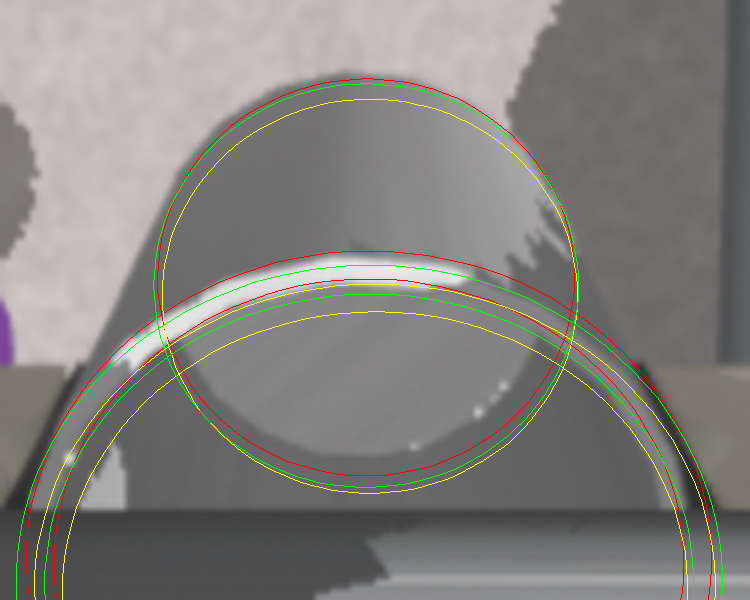

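View pics/w2p.png

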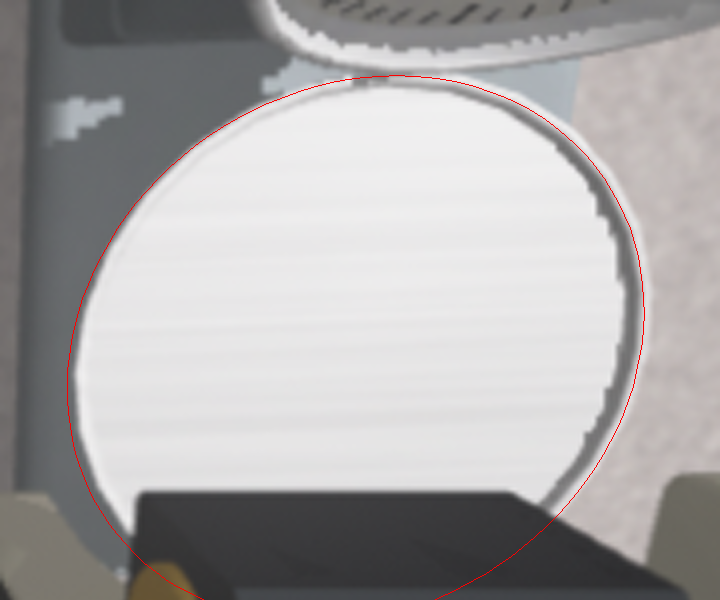

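```bash
python3 -m handwheel '[[[0.2,0.7,0,0],[0.25,0.9,0,0],[0.25,0.9,0,0],[0.2,0.7,0,0],[0.1,0.4,0,0],[0,0,0,0],[0,0,0,0]]]'
```

```text
time_s: 5.85
tcp_pos: [0.6724, 0.1735, 0.1807]
eef_rot: [106.9, 88.5, -173.7]
contact_force: [-0.4, -0.2, -0.8]
gripper_width: 0.0609
```

```bash
python3 -m handwheel '[[[0,0.23,-0.3,0],[0,0,-0.5,0],[0,0,-0.4,0],[0,0,-0.2,0],[0,0,0,0]]]'; python3 - <<'E'
from h import *
from scipy.spatial.transform import Rotation as R
st=readout.get_state(); print(R.from_euler('xyz',st['eef_rot'],degrees=True).as_matrix().round(3),st['joints'].round(1),st['contact_force'])
im=vision.capture('scene');cv2.imwrite('pics/scene2.png',im); cv2.imwrite('pics/s2c.png',cv2.resize(im[110:280,270:400],None,fx=3.5,fy=3.5,interpolation=cv2.INTER_CUBIC))
st=readout.get_state(); print(st['tcp_pos'],st['contact_force'])
E
```

```text
time_s: 6.35
tcp_pos: [0.6711, 0.179, 0.1203]
eef_rot: [107.5, 88.4, -173.4]
contact_force: [-0.5, -0.6, -1.5]
gripper_width: 0.0607
[[-0.028 -0.982  0.189]
 [-0.003  0.189  0.982]
 [-1.     0.027 -0.008]] [  30.6   27.5   -2.5   -0.7  -61.5 -131.1] [-0.48531852 -0.57631724 -1.52112587]
[0.67138681 0.17908834 0.12100825] [-0.56650699  0.15773087 -0.92306135]
```

View pics/s2c.png

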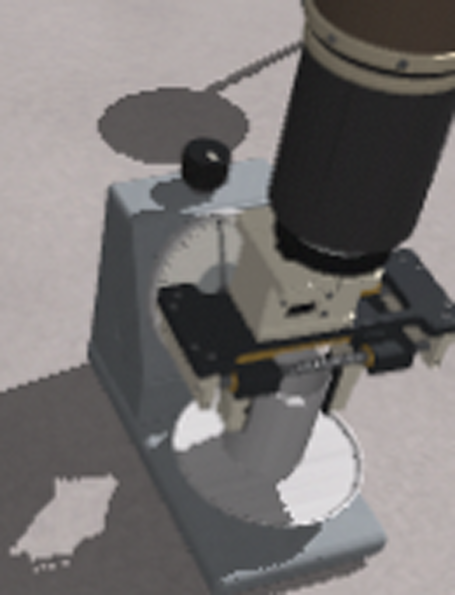

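```bash
for i in 1; do python3 -m handwheel '[[[0.05,0.12,-0.1,0],[0,0,-0.1,0],[0,0,-0.05,0],[0,0,0,0]]]'; done; python3 -m handwheel '[[[0,0,-0.07,0],[0,0,0,0]]]'
```

```text
time_s: 6.8
tcp_pos: [0.6749, 0.1846, 0.1126]
eef_rot: [104.8, 88.6, -176.1]
contact_force: [0.4, 0.2, -1.8]
gripper_width: 0.061
time_s: 7.0
tcp_pos: [0.6751, 0.1847, 0.1101]
eef_rot: [103.9, 88.7, -177.0]
contact_force: [0.5, 0.4, -2.1]
gripper_width: 0.0614
```

```bash
python3 -m handwheel '[[[-0.06,-0.04,-0.07,0],[0,0,0,0]]]'; python3 -m handwheel '[[[0,0,-0.07,0],[0,0,0,0]]]';python3 - <<'E'
from h import *
for i in range(4):
    vision.capture('top'); print(readout.get_state()['contact_force'].round(2),readout.get_state()['tcp_pos'].round(4))
im=vision.capture('scene');cv2.imwrite('pics/scene3.png',im); cv2.imwrite('pics/s3c.png',cv2.resize(im[160:280,290:390],None,fx=5,fy=5,interpolation=cv2.INTER_CUBIC))
E
```

```text
time_s: 7.2
tcp_pos: [0.6728, 0.1831, 0.1075]
eef_rot: [103.3, 88.7, -177.6]
contact_force: [-0.5, 0.3, -0.9]
gripper_width: 0.0607
time_s: 7.4
tcp_pos: [0.6731, 0.1832, 0.1052]
eef_rot: [102.5, 88.8, -178.4]
contact_force: [-0.5, -0.0, 1.5]
gripper_width: 0.0609
[-0.    0.63  0.12] [0.6731 0.1832 0.1055]
[-0.12  0.35 -0.05] [0.6731 0.1832 0.1056]
[-0.4   0.53  1.2 ] [0.6731 0.1832 0.1055]
[-0.53 -0.65  0.2 ] [0.6731 0.1832 0.1055]
```

View pics/s3c.png

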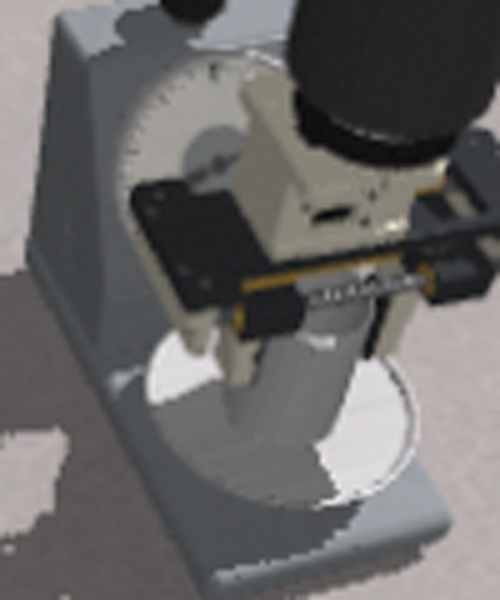

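```bash
python3 -m handwheel '[[[0,0,0,0],[0,0,0,0],[0,0,0,0],[0,0,0,0]]]' 82; python3 -m handwheel '[[[0,0,0.1,0],[0,0,0.4,0],[0,0,0.6,0],[0,0,0.8,0],[0,0,0.8,0],[0,0,0.7,0],[0,0,0.5,0],[0,0,0.2,0]]]'
```

```text
time_s: 8.05
tcp_pos: [0.6733, 0.1832, 0.1055]
eef_rot: [102.4, 88.8, -178.4]
contact_force: [-0.4, -0.3, 0.4]
gripper_width: 0.0811
time_s: 8.85
tcp_pos: [0.6712, 0.1819, 0.2753]
eef_rot: [107.3, 88.6, -173.6]
contact_force: [0.5, 0.2, 0.1]
gripper_width: 0.082
```

```bash
python3 - <<'E'
from h import *
c=cal('wrist'); im=vision.capture('wrist'); np.save('pics/w3.npy',c[2]); cv2.imwrite('pics/w3.png',im)
im2=vision.capture('scene'); cv2.imwrite('pics/scene4.png',im2)
cv2.imwrite('pics/s4c.png',cv2.resize(im2[130:280,270:400],None,fx=4,fy=4,interpolation=cv2.INTER_CUBIC))
s=readout.get_state(); print(s['tcp_pos'],s['joints'].round(1))
E
```

```text
[0.6710543  0.18188083 0.27408894] [  30.8   22.1    9.3   -0.6  -78.6 -131.6]
```

View pics/w3.png

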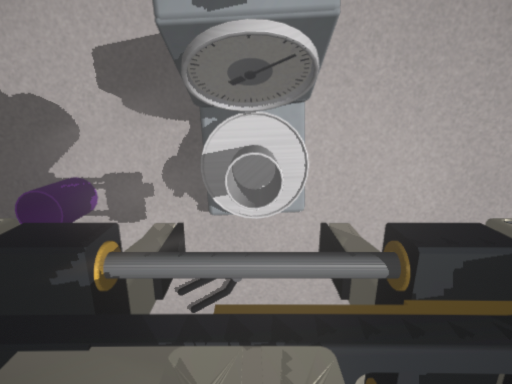

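View pics/s4c.png

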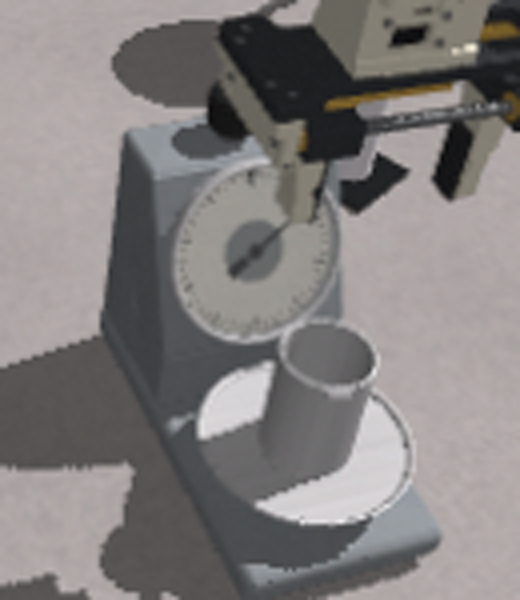

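```bash
python3 - <<'E'
from h import *
c=list(cal('wrist')); c[2]=np.load('pics/w3.npy'); im=cv2.imread('pics/w3.png'); a=np.linspace(0,2*np.pi,120)
S=5; o=cv2.resize(im[105:225,195:315],None,fx=S,fy=S,interpolation=cv2.INTER_CUBIC)
for b,z,rr,col in(((.669,.183),.065,.072,(0,0,255)),((.669,.183),.062,.031,(0,255,255)),((.669,.183),.147,.031,(0,255,0))):
    P=np.c_[b[0]+rr*np.cos(a),b[1]+rr*np.sin(a),a*0+z]
    cv2.polylines(o,[((proj(P,c)-[195,105]+.5)*S).round().astype(int)],True,col,1)
cv2.imwrite('pics/w3z.png',o)
im=cv2.imread('pics/w3.png'); cv2.imwrite('pics/w3d.png',cv2.resize(im[15:115,170:330],None,fx=5,fy=5,interpolation=cv2.INTER_CUBIC))
E
```

```text
(no output)
```

View pics/w3z.png

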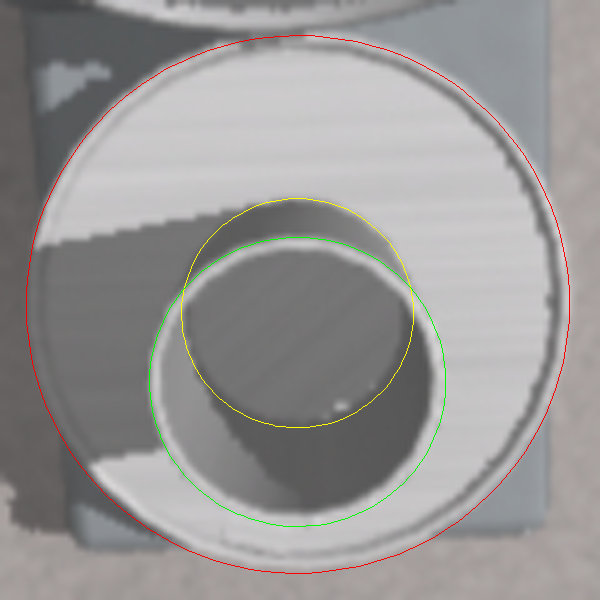

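View pics/w3d.png

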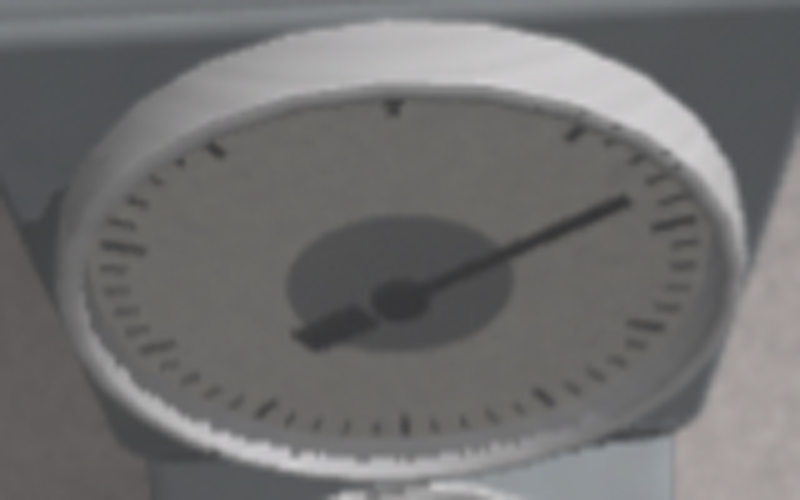

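```bash
cat > dial.py <<'E'
from h import *
yaw=np.radians(-8.0); X=np.array([np.cos(yaw),np.sin(yaw),0]); Y=np.array([-np.sin(yaw),np.cos(yaw),0]); Z=np.array([0,0,1.]); O=np.array([.669,.183,0])
n=np.cos(np.radians(25))*X+np.sin(np.radians(25))*Z
up=np.cross(n,Y); up=up if up[2]>0 else -up
right=np.cross(up,n)   # viewer facing dial: right
def plane(px,c,off=.003):
    p0=O-.080*X+.082*Z+off*n
    o,D=ray(px,c); return o+D*(((p0-o)@n)/(D@n))[:,None]
def uv(P,h): return np.c_[(P-h)@right,(P-h)@up]
def ang(P,h): q=uv(P,h); return np.degrees(np.arctan2(q[:,0],q[:,1])), np.hypot(q[:,0],q[:,1])
E
python3 - <<'E'
from dial import *
print('right',right)
c=list(cal('wrist')); c[2]=np.load('pics/w3.npy')
f=lambda x,y:(170+(x-2)/5,15+(y-2)/5)
pts=[f(400,299),f(629,201),f(393,112),f(404,425),f(313,338),f(662,226),f(140,247)]
for off in(0,.003,.006):
    P=plane(pts,c,off); h=P[0]
    print('hub scale',((h-O)@X).round(4),((h-O)@Y).round(4),h[2].round(4)); a,r_=ang(P,h); print(a.round(1),(r_*1e3).round(1))
E
```

```text
right [ 1.39173101e-01  9.90268069e-01 -1.38777878e-17]
hub scale -0.1058 0.0009 0.1373
[   0.    58.4    0.7 -179.1 -123.1   69.6  -66.4] [ 0.  49.  51.1 49.6 21.8 52.  51.2]
hub scale -0.1051 0.0009 0.1428
[   0.    58.4    0.7 -179.1 -123.1   69.6  -66.4] [ 0.  48.1 50.2 48.7 21.4 51.  50.2]
hub scale -0.1043 0.0009 0.1483
[   0.    58.4    0.7 -179.1 -123.1   69.6  -66.4] [ 0.  47.2 49.3 47.8 21.  50.  49.3]
```

```bash
python3 -m handwheel '[[[-0.5,0.07,0,1],[-0.5,0.07,0,1],[-0.5,0.07,0,1],[-0.5,0.07,0,1],[-0.5,0.07,0,1],[-0.5,0.07,0,1],[-0.5,0.07,0,1],[-0.5,0.07,0,1]]]' 70 >/dev/null; python3 -m handwheel '[[[0,0,0,1],[0,0,0,1],[0,0,0,1],[0,0,0,1],[0,0,0,1],[0,0,0,1],[0,0,0,1],[0,0,0,1]]]'; python3 -c "
from plant import readout; print(readout.get_state()['joints'].round(1))"
```

```text
time_s: 10.55
tcp_pos: [0.4929, 0.1987, 0.2444]
eef_rot: [93.6, 86.4, -104.2]
contact_force: [-0.5, -0.9, 0.0]
gripper_width: 0.0701
[ 44.5   7.7 -15.    2.  -70.3 -63.1]
```

```bash
python3 - <<'E'
from h import *
from scipy.spatial.transform import Rotation as R
st=readout.get_state(); print(R.from_euler('xyz',st['eef_rot'],degrees=True).as_matrix().round(3))
print(cal('wrist')[2].round(3)); cv2.imwrite('pics/w4.png',vision.capture('wrist'))
E
```

```text
[[-0.015 -0.305 -0.952]
 [-0.061 -0.95   0.306]
 [-0.998  0.063 -0.004]]
[[-0.952 -0.298 -0.07   0.475]
 [ 0.306 -0.93  -0.203  0.137]
 [-0.005 -0.214  0.977  0.408]
 [ 0.     0.     0.     1.   ]]
```

View pics/w4.png

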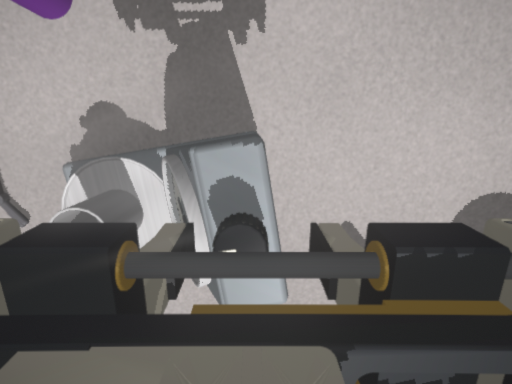

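```bash
python3 -m handwheel '[[[0.1,0.05,0.3,0.8],[0.1,0.05,0.3,0.8],[0.1,0.05,0.2,0.8],[0.1,0.03,0,0.8]]]'; python3 - <<'E'
from h import *
from scipy.spatial.transform import Rotation as R
st=readout.get_state(); print(R.from_euler('xyz',st['eef_rot'],degrees=True).as_matrix().round(3), st['joints'].round(1))
E
```

```text
time_s: 11.0
tcp_pos: [0.5064, 0.2044, 0.2716]
eef_rot: [87.5, 86.0, -93.9]
contact_force: [-0.1, 0.3, 0.4]
gripper_width: 0.0702
[[-0.005 -0.024 -1.   ]
 [-0.069 -0.997  0.024]
 [-0.998  0.069  0.003]] [ 44.5   8.  -11.5   2.8 -73.5 -46.7]
```

```bash
python3 -m handwheel '[[[0,0,0,1],[0,0,0,1],[0,0,0,1],[0,0,0,1],[0,0,0,1],[0,0,0,1],[0,0,0,1],[0,0,0,1]]]'; python3 -m handwheel '[[[0,0,0,1],[0,0,0,1],[0,0,0,0],[0,0,0,0]]]' ;python3 - <<'E'
from h import *
from scipy.spatial.transform import Rotation as R
st=readout.get_state(); print(R.from_euler('xyz',st['eef_rot'],degrees=True).as_matrix().round(3), st['joints'].round(1))
c=cal('wrist'); im=vision.capture('wrist'); np.save('pics/w5.npy',c[2]); cv2.imwrite('pics/w5.png',im)
a=np.linspace(0,2*np.pi,60)
for z in(.235,.209):
    P=np.c_[.508+.018*np.cos(a),.205+.018*np.sin(a),a*0+z]; cv2.polylines(im,[proj(P,c).round().astype(int)],True,(0,0,255),1)
cv2.imwrite('pics/w5o.png',im)
E
```

```text
time_s: 11.8
tcp_pos: [0.5026, 0.2022, 0.2604]
eef_rot: [75.7, 85.7, -65.0]
contact_force: [0.1, -0.1, -0.0]
gripper_width: 0.0701
time_s: 12.2
tcp_pos: [0.5005, 0.2008, 0.2555]
eef_rot: [70.2, 85.7, -60.4]
contact_force: [0.3, -0.7, -0.8]
gripper_width: 0.0697
[[ 0.037  0.757 -0.652]
 [-0.065 -0.649 -0.758]
 [-0.997  0.07   0.025]] [ 45.7   6.4 -16.1   4.4 -68.7   1.9]
```

View pics/w5o.png

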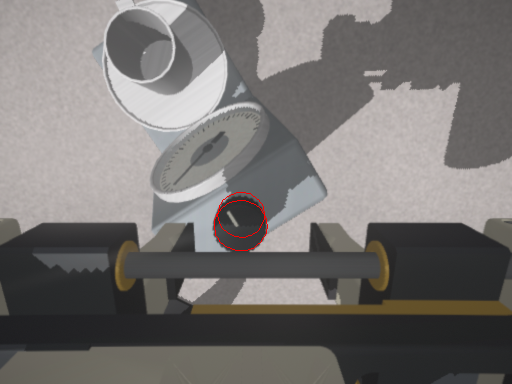

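```bash
python3 -m handwheel '[[[0.1,0.04,0,0],[0.1,0.04,0,0],[0,0,0,0]]]'; python3 -m handwheel '[[[0,0,-0.3,0],[0,0,-0.4,0],[0,0,-0.2,0],[0,0,0,0]]]'
```

```text
time_s: 12.55
tcp_pos: [0.5092, 0.2043, 0.255]
eef_rot: [69.7, 85.7, -61.2]
contact_force: [0.2, 0.7, -0.5]
gripper_width: 0.0703
time_s: 12.95
tcp_pos: [0.5091, 0.2042, 0.2158]
eef_rot: [69.3, 85.7, -61.7]
contact_force: [0.6, 0.3, -0.2]
gripper_width: 0.0698
```

```bash
python3 -m handwheel '[[[-0.01,0,-0.2,0],[0,0,0,0]]]'; python3 -m handwheel '[[[0,0,0,0],[0,0,0,0],[0,0,0,0],[0,0,0,0],[0,0,0,0]]]' 25 20; python3 - <<'E'
from h import *
from scipy.spatial.transform import Rotation as R
st=readout.get_state(); print(R.from_euler('xyz',st['eef_rot'],degrees=True).as_matrix().round(3), st['joints'].round(1),st['moment'])
E
```

```text
time_s: 13.15
tcp_pos: [0.5087, 0.2042, 0.2072]
eef_rot: [69.1, 85.7, -61.9]
contact_force: [0.2, -0.6, 0.1]
gripper_width: 0.0695
time_s: 13.65
tcp_pos: [0.5088, 0.2039, 0.2085]
eef_rot: [69.5, 85.7, -61.5]
contact_force: [-7.7, -7.5, 7.3]
gripper_width: 0.0358
[[ 0.036  0.754 -0.656]
 [-0.066 -0.654 -0.754]
 [-0.997  0.07   0.026]] [ 45.3   9.2 -19.3   4.6 -62.9   1.5] [-2.06283692  2.53987461 -0.23209084]
```

```bash
python3 -m handwheel '[[[-0.01,-0.01,0,-0.5],[0,0,0,-0.5],[0,0,0,-0.5],[0,0,0,-0.5]]]'; python3 - <<'E'
from h import *
from scipy.spatial.transform import Rotation as R
st=readout.get_state(); print(R.from_euler('xyz',st['eef_rot'],degrees=True).as_matrix().round(3), st['joints'].round(1),st['moment'])
E
```

```text
time_s: 14.05
tcp_pos: [0.5078, 0.2031, 0.2086]
eef_rot: [69.4, 85.7, -71.9]
contact_force: [-1.3, -0.6, 0.4]
gripper_width: 0.0357
[[ 0.023  0.624 -0.781]
 [-0.071 -0.778 -0.624]
 [-0.997  0.07   0.026]] [ 45.1   9.6 -18.6   4.3 -63.8  -8.4] [ 0.14112902  0.51612955 -0.00320427]
```

```bash
python3 -m handwheel '[[[0,0,0,-0.8],[0,0,0,-0.8],[0,0,0,-0.8],[0,0,0,-0.8],[0,0,0,-0.8],[0,0,0,-0.8],[0,0,0,-0.8],[0,0,0,-0.8]]]'; python3 -c "
from plant import readout; print(readout.get_state()['joints'].round(1))"
```

```text
time_s: 14.85
tcp_pos: [0.5043, 0.2019, 0.2086]
eef_rot: [65.4, 85.6, -109.3]
contact_force: [-2.9, 0.4, 0.2]
gripper_width: 0.0358
[ 44.   10.8 -16.2   2.2 -66.9 -39.5]
```

```bash
cat > st.py <<'E'
from h import *
from scipy.spatial.transform import Rotation as R
st=readout.get_state(); M=R.from_euler('xyz',st['eef_rot'],degrees=True).as_matrix()
print('toolx',M[:,0].round(3),'jaw',M[:,2].round(3),'jawdir',np.degrees(np.arctan2(M[1,2],M[0,2])).round(1),'grasp',(st['tcp_pos']-r.grasp_offset*M[:,0]).round(4),'F',st['contact_force'].round(1),'j6',st['joints'][5].round(1),'Fjaw',(M.T@st['contact_force']).round(1))
E
python3 st.py
```

```text
toolx [-0.025 -0.072 -0.997] jaw [-0.995 -0.092  0.032] jawdir -174.7 grasp [0.5048 0.2033 0.2273] F [-2.9  0.4  0.2] j6 -39.5 Fjaw [-0.2 -0.6  2.9]
```

```bash
python3 -m handwheel '[[[0,0,0,-0.8],[0,0,0,-0.8],[0,0,0,-0.8],[0,0,0,-0.8],[0,0,0,-0.8],[0,0,0,-0.8]]]'; python3 st.py
```

```text
time_s: 15.45
tcp_pos: [0.5016, 0.2024, 0.2086]
eef_rot: [62.7, 85.5, -137.0]
contact_force: [-3.0, 1.7, 0.7]
gripper_width: 0.0355
toolx [-0.057 -0.053 -0.997] jaw [-0.941  0.337  0.036] jawdir 160.3 grasp [0.5026 0.2034 0.2273] F [-3.   1.7  0.7] j6 -62.4 Fjaw [-0.7 -0.5  3.4]
```

```bash
python3 -m handwheel '[[[0.03,0,0,-0.8],[0.03,0,0,-0.8],[0.03,0,0,-0.8]]]'; python3 st.py
```

```text
time_s: 15.75
tcp_pos: [0.5004, 0.2031, 0.2086]
eef_rot: [59.3, 85.2, -152.8]
contact_force: [-8.4, 2.1, 4.1]
gripper_width: 0.0354
toolx [-0.075 -0.039 -0.996] jaw [-0.845  0.532  0.043] jawdir 147.8 grasp [0.5018 0.2038 0.2273] F [-8.4  2.1  4.1] j6 -73.5 Fjaw [-3.5  2.9  8.4]
```

```bash
python3 -m handwheel '[[[0.03,0.04,0,-0.8],[0.03,0.04,0,-0.8],[0.01,0.03,0,-0.8],[0,0,0,-0.8]]]'; python3 st.py
```

```text
time_s: 16.15
tcp_pos: [0.4988, 0.2042, 0.2087]
eef_rot: [61.5, 84.6, -167.2]
contact_force: [-1.0, 3.7, -1.2]
gripper_width: 0.0357
toolx [-0.092 -0.021 -0.996] jaw [-0.657  0.752  0.045] jawdir 131.1 grasp [0.5005 0.2046 0.2274] F [-1.   3.7 -1.2] j6 -88.9 Fjaw [ 1.2 -1.8  3.4]
```

```bash
python3 -m handwheel '[[[-0.01,0.01,0,-0.8],[-0.01,0.01,0,-0.8],[-0.01,0.01,0,-0.8],[-0.01,0.01,0,-0.8],[0,0.01,0,-0.8]]]'; python3 st.py; python3 - <<'E'
from h import *
c=cal('wrist'); im=vision.capture('wrist'); np.save('pics/w6.npy',c[2]); cv2.imwrite('pics/w6.png',im)
im2=vision.capture('scene'); cv2.imwrite('pics/scene6.png',im2)
o=np.zeros((384,800,3),np.uint8); o[:,:512]=im; q=cv2.resize(im2[150:250,290:365],None,fx=3.84,fy=3.84,interpolation=cv2.INTER_CUBIC); o[:,512:512+q.shape[1]]=q
cv2.imwrite('pics/w6o.png',o)
E
```

```text
time_s: 16.65
tcp_pos: [0.4977, 0.2064, 0.2087]
eef_rot: [62.2, 84.6, 172.6]
contact_force: [-1.7, 2.2, 1.0]
gripper_width: 0.036
toolx [-0.093  0.012 -0.996] jaw [-0.348  0.937  0.044] jawdir 110.4 grasp [0.4995 0.2062 0.2274] F [-1.7  2.2  1. ] j6 -108.3 Fjaw [-0.8  0.9  2.7]
```

View pics/w6o.png

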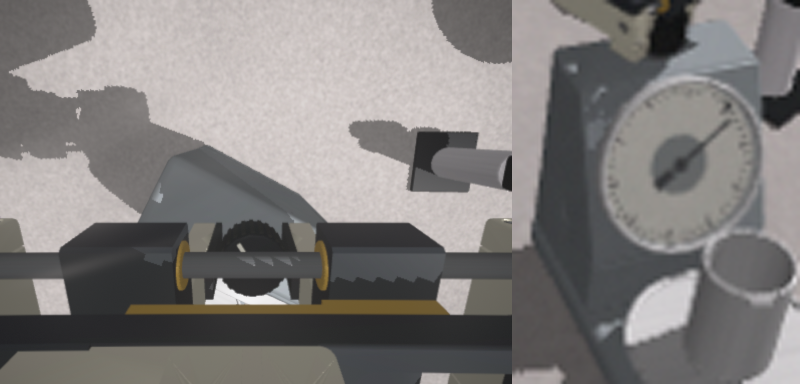

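```bash
python3 - <<'E'
import cv2
im=cv2.imread('pics/scene6.png'); cv2.imwrite('pics/s6d.png',cv2.resize(im[165:220,308:360],None,fx=11,fy=11,interpolation=cv2.INTER_CUBIC))
E
```

```text
(no output)
```

View pics/s6d.png

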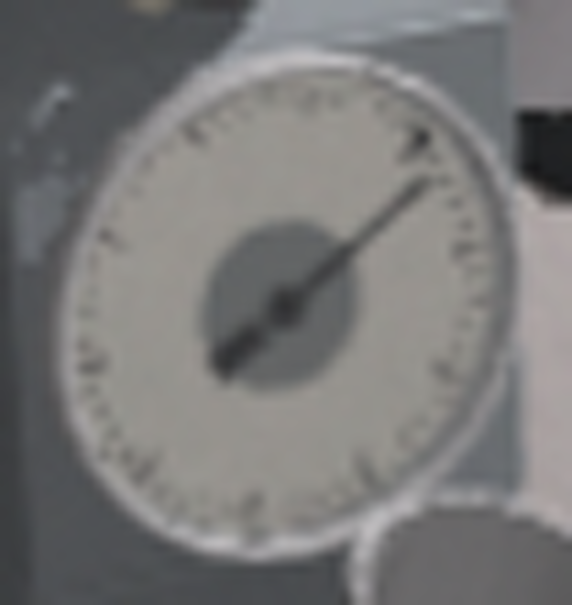

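```bash
python3 - <<'E'
from dial import *
c=cal('scene'); f=lambda x,y:(308+(x-5)/11,165+(y-5)/11)
pts=[f(286,306),f(428,180),f(400,158),f(418,138),f(222,366)]
P=plane(pts,c); a,r_=ang(P,P[0]); print(a.round(1),(r_*1e3).round(1),P[0],((P[0]-O)@X,(P[0]-O)@Y))
E
```

```text
[   0.    58.3   45.9   46.5 -123.5] [ 0.  47.4 45.8 52.5 21.7] [0.56408046 0.19902284 0.14513117] (np.float64(-0.10612841537690884), np.float64(0.0012649290704164439))
```

```bash
python3 -m handwheel '[[[0,0.01,0,-0.8],[0,0.01,0,-0.8],[0,0.01,0,-0.8],[0,0.01,0,-0.8],[0,0.01,0,-0.8],[0,0.01,0,-0.8]]]'; python3 st.py; python3 - <<'E'
from h import *
im=vision.capture('scene'); cv2.imwrite('pics/scene7.png',im)
cv2.imwrite('pics/s7d.png',cv2.resize(im[165:220,308:360],None,fx=11,fy=11,interpolation=cv2.INTER_CUBIC))
E
```

```text
time_s: 17.35
tcp_pos: [0.4975, 0.2092, 0.2087]
eef_rot: [62.6, 84.6, 149.2]
contact_force: [0.7, 1.3, -0.5]
gripper_width: 0.0353
toolx [-0.08   0.048 -0.996] jaw [0.06  0.997 0.043] jawdir 86.5 grasp [0.499  0.2083 0.2274] F [ 0.7  1.3 -0.5] j6 -131.0 Fjaw [ 0.5 -0.6  1.3]
```

View pics/s7d.png

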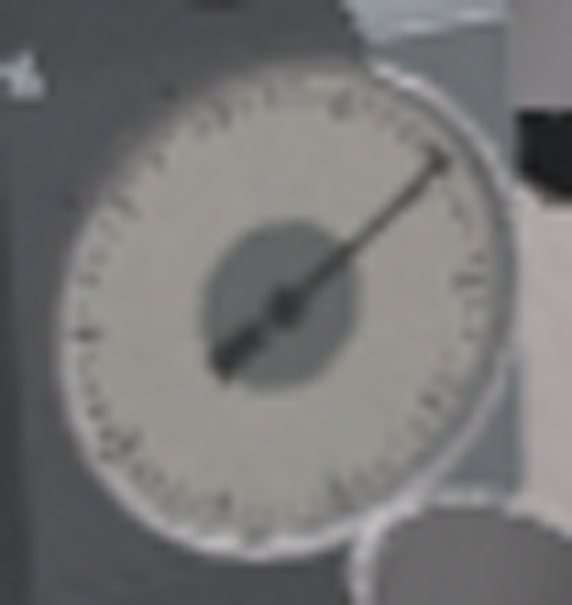

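```bash
python3 -m handwheel '[[[0,0.01,0,-0.8],[0,0,0,0]]]'; python3 st.py; python3 - <<'E'
from h import *
im=np.mean([vision.capture('scene').astype(float) for i in range(4)],0); cv2.imwrite('pics/scene8.png',im)
cv2.imwrite('pics/s8d.png',cv2.resize(im[165:220,308:360],None,fx=11,fy=11,interpolation=cv2.INTER_CUBIC))
E
```

```text
time_s: 17.6
tcp_pos: [0.4975, 0.2096, 0.2087]
eef_rot: [62.5, 84.7, 145.1]
contact_force: [0.5, 1.9, -0.5]
gripper_width: 0.0359
toolx [-0.076  0.053 -0.996] jaw [0.13  0.991 0.043] jawdir 82.5 grasp [0.499  0.2086 0.2274] F [ 0.5  1.9 -0.5] j6 -134.9 Fjaw [ 0.5 -0.3  2. ][ WARN:0@2.877] global loadsave.cpp:1063 imwrite_ Unsupported depth image for selected encoder is fallbacked to CV_8U.
```

View pics/s8d.png

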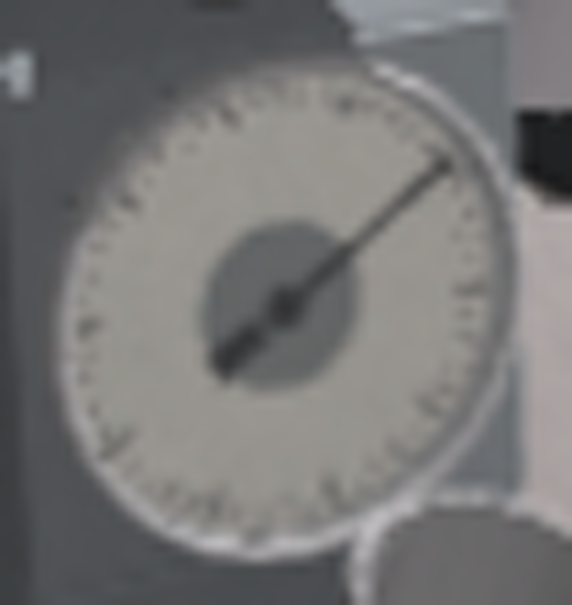

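```bash
python3 -m handwheel '[[[0,0,0,0],[0,0,0,0],[0,0,0,0],[0,0,0,0]]]' 66; python3 -m handwheel '[[[0,0,0.3,0],[0,0,0.6,0],[0,0,0.7,0],[0,0,0.3,0]]]'; python3 st.py
```

```text
time_s: 18.2
tcp_pos: [0.4978, 0.2096, 0.2089]
eef_rot: [62.2, 84.7, 145.1]
contact_force: [0.4, 0.3, -0.5]
gripper_width: 0.0619
time_s: 18.6
tcp_pos: [0.4969, 0.2086, 0.2879]
eef_rot: [64.3, 84.6, 147.2]
contact_force: [-0.0, 0.3, -0.4]
gripper_width: 0.0656
toolx [-0.079  0.051 -0.996] jaw [0.126 0.991 0.041] jawdir 82.8 grasp [0.4983 0.2076 0.3066] F [-0.   0.3 -0.4] j6 -135.7 Fjaw [0.4 0.  0.3]
```

```bash
python3 -m handwheel '[[[0.7,-0.12,0.1,0],[0.8,-0.12,0.05,0],[0.8,-0.12,0.05,0],[0.8,-0.12,0,0],[0.6,-0.12,0,0],[0.4,-0.08,0,0],[0,0,0,0]]]'; python3 st.py; python3 - <<'E'
from h import *
c=cal('wrist'); im=vision.capture('wrist'); np.save('pics/w9.npy',c[2]); cv2.imwrite('pics/w9.png',im)
E
```

```text
time_s: 19.3
tcp_pos: [0.6674, 0.1805, 0.3023]
eef_rot: [59.3, 84.8, 142.3]
contact_force: [0.8, 0.9, -0.4]
gripper_width: 0.0656
toolx [-0.072  0.056 -0.996] jaw [0.123 0.991 0.047] jawdir 82.9 grasp [0.6687 0.1794 0.321 ] F [ 0.8  0.9 -0.4] j6 -124.9 Fjaw [ 0.4 -0.7  1. ]
```

View pics/w9.png

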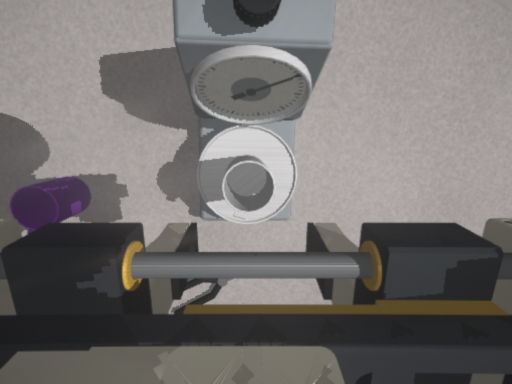

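```bash
python3 -m handwheel '[[[0.7,-0.1,-0.5,0],[0.6,-0.1,-0.6,0],[0.2,0,-0.3,0],[0,0,0,0]]]'; python3 - <<'E'
from h import *
c=cal('wrist'); im=vision.capture('wrist'); np.save('pics/w10.npy',c[2]); cv2.imwrite('pics/w10.png',im)
cv2.imwrite('pics/w10d.png',cv2.resize(im[0:100,170:330],None,fx=5,fy=5,interpolation=cv2.INTER_CUBIC))
im=cv2.imread('pics/w9.png'); cv2.imwrite('pics/w9d.png',cv2.resize(im[40:130,185:320],None,fx=5.9,fy=5.9,interpolation=cv2.INTER_CUBIC))
E
```

```text
time_s: 19.75
tcp_pos: [0.7262, 0.1738, 0.2479]
eef_rot: [57.0, 84.8, 140.1]
contact_force: [-0.5, 0.9, -0.4]
gripper_width: 0.0658
```

View pics/w10d.png

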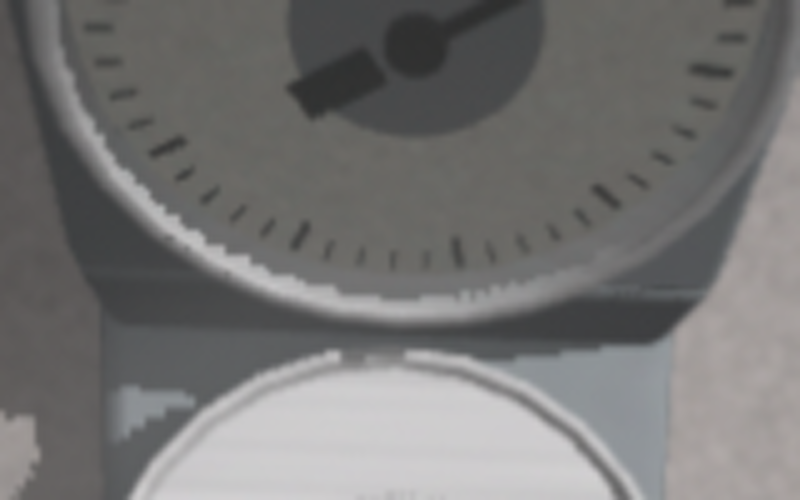

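View pics/w9d.png

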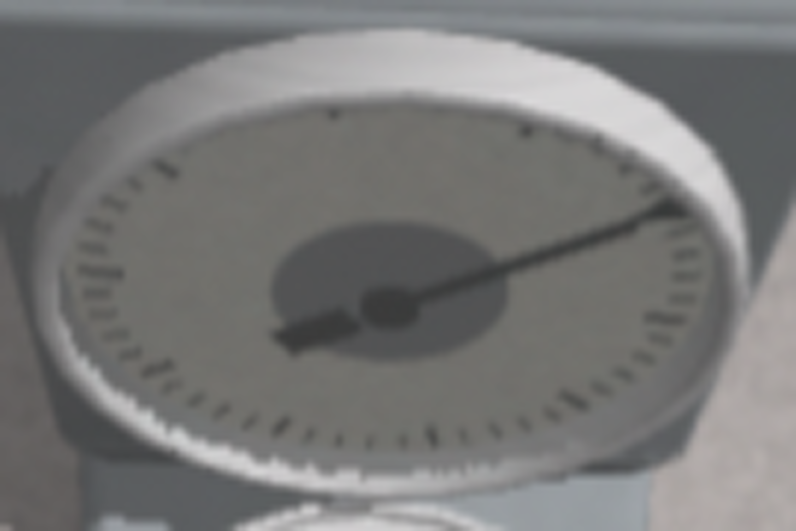

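```bash
python3 -m handwheel '[[[-0.6,0.1,0,0],[-0.5,0.08,0,0],[-0.1,0,0,0],[0,0,0,0]]]'; python3 - <<'E'
from h import *
c=cal('wrist'); im=np.mean([vision.capture('wrist').astype(float) for i in range(3)],0).astype(np.uint8); np.save('pics/w11.npy',c[2]); cv2.imwrite('pics/w11.png',im)
print(np.abs(cal('wrist')[2]-c[2]).max())
cv2.imwrite('pics/w11d.png',cv2.resize(im[0:120,170:330],None,fx=5,fy=5,interpolation=cv2.INTER_CUBIC))
E
```

```text
time_s: 20.2
tcp_pos: [0.6748, 0.1823, 0.2548]
eef_rot: [53.3, 85.0, 136.6]
contact_force: [0.0, -0.3, 1.4]
gripper_width: 0.0661
0.001189611782532074
```

View pics/w11d.png

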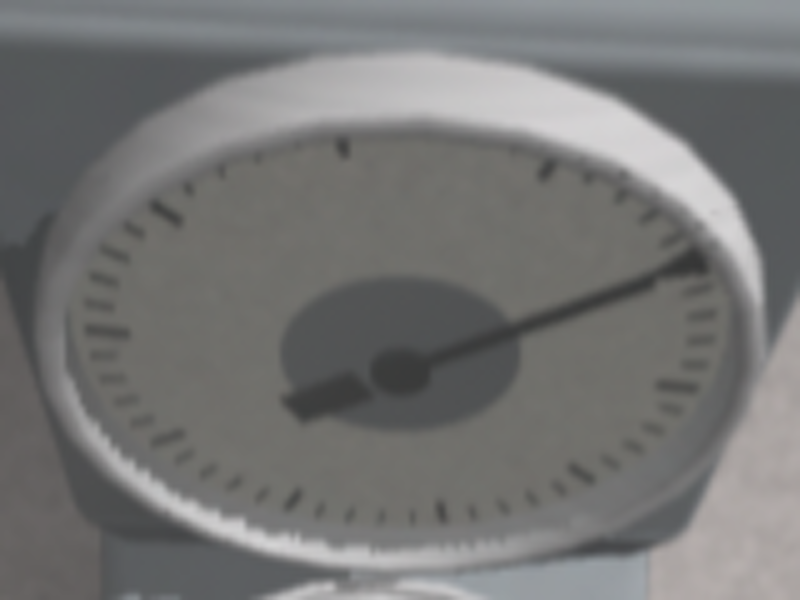

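```bash
python3 - <<'E'
from dial import *
from scipy.optimize import least_squares
c=list(cal('wrist')); 
def run(img,pose,org,S,maj,line):
    c[2]=np.load(pose)
    g=lambda P:[(org[0]+(x-(S-1)/2)/S,org[1]+(y-(S-1)/2)/S) for x,y in P]
    Pm=plane(g(maj),c); Pl=plane(g(line),c)
    h=Pl[0]; u=uv(Pm,h); L=uv(Pl,h)
    d=L[1]-L[-1]; d0=L[1]-L[0]
    pa=np.degrees(np.arctan2(d[0],d[1])); pa0=np.degrees(np.arctan2(d0[0],d0[1]))
    k0=np.round((np.degrees(np.arctan2(u[:,0],u[:,1]))-58)/36)
    def f(p):
        th=p[2]+k0*np.radians(36); return np.r_[u[:,0]-p[0]-p[3]*np.sin(th),u[:,1]-p[1]-p[4]*np.cos(th)]*1e3
    s=least_squares(f,[0,0,1,.05,.05]); print(k0,s.x.round(4),'card',np.degrees(s.x[2]).round(2),'res mm',f(s.x).round(1),'pointer',pa.round(2),pa0.round(2))
run('w11','pics/w11.npy',(170,0),5,[(166,212),(344,148),(547,170),(677,386),(582,473),(443,511),(292,498),(172,437),(107,331)],[(402,372),(660,281),(295,410)])
run('w9','pics/w9.npy',(185,40),5.9,[(170,168),(527,130),(665,318),(575,401),(433,437),(281,426),(160,369),(105,272)],[(390,307),(640,215),(283,342)])
run('w10','pics/w10.npy',(170,0),5,[(168,146),(302,236),(458,252),(606,196),(712,70)],[(416,45),(523,-2),(302,99)])
E
```

```text
[-3. -2. -1.  1.  2.  3. -6. -5. -4.] [-2.0000e-04  2.9000e-03  1.0398e+00  5.1500e-02  5.0500e-02] card 59.58 res mm [ 0.2  0.2 -1.1  0.2  0.3  0.4 -0.3  0.5 -0.5  0.8 -0.9 -0.4  0.4 -0.3
 -0.5 -0.   0.1  0.7] pointer 57.87 57.96
[-3. -1.  1.  2.  3. -6. -5. -4.] [1.0000e-04 2.9000e-03 1.0411e+00 5.1400e-02 5.1300e-02] card 59.65 res mm [ 0.9 -1.5  0.3  0.8  0.2 -0.4 -0.1 -0.2  0.4 -1.   0.7 -0.5 -0.3 -0.1
  0.   0.7] pointer 56.05 55.12
[-5. -6.  3.  2.  1.] [1.0000e-04 2.5000e-03 1.0394e+00 5.1900e-02 5.2200e-02] card 59.55 res mm [-0.1  0.2  0.  -0.2  0.1  0.1 -0.1  0.   0.  -0.1] pointer 59.29 60.31
```

```bash
cat > ptr.py <<'E'
from dial import *
def shaft(img,c,off=.0,hubguess=None,lo=.022,hi=.043,a0=58):
    g=cv2.cvtColor(img,cv2.COLOR_BGR2GRAY).astype(np.float32)
    # sample in dial plane coordinates around hub; cross-shaft dark centroid
    h=hubguess; pts=[];
    for rr in np.r_[np.linspace(lo,hi,30)]:
        th=np.radians(a0+np.linspace(-10,10,161)*.035/rr)
        P=h+rr*(np.sin(th)[:,None]*right+np.cos(th)[:,None]*up); q=proj(P,c).astype(np.float32)
        v=cv2.remap(g,q[:,0].reshape(1,-1),q[:,1].reshape(1,-1),cv2.INTER_CUBIC)[0]
        w=np.clip(np.percentile(v,70)-v-12,0,None); 
        if w.sum()>0:
            t=(w*th).sum()/w.sum(); pts.append([rr*np.sin(t),rr*np.cos(t)])
    pts=np.array(pts); m=pts.mean(0); d=np.linalg.svd(pts-m)[2][0]; d=d if d[0]>0 else -d
    res=(pts-m)@np.array([-d[1],d[0]])
    # perpendicular offset of line from hub
    return np.degrees(np.arctan2(d[0],d[1])), np.degrees(np.arctan2(m[0],m[1])), (m@np.array([d[1],-d[0]]))*1e3, res.std()*1e3
if __name__=='__main__':
    cw=list(cal('wrist'))
    for n,org,S,hp in(('w3',(170,15),5,(400,299)),('w11',(170,0),5,(402,372)),('w9',(185,40),5.9,(390,307))):
        cw[2]=np.load(f'pics/{n}.npy'); im=cv2.imread(f'pics/{n}.png')
        for off in(.001,.004):
            h=plane([(org[0]+(hp[0]-(S-1)/2)/S,org[1]+(hp[1]-(S-1)/2)/S)],cw,off)[0]
            print(n,off,shaft(im,cw,off,h), 'tail',shaft(im,cw,off,h,.010,.019,58+180))
    cs=cal('scene')
    for n in('scene6','scene7','scene8'):
        im=cv2.imread(f'pics/{n}.png'); h=plane([(308+(286-5)/11,165+(306-5)/11)],cs,.003)[0]; print(n,shaft(im,cs,.003,h))
E
python3 ptr.py
```

```text
ptr.py:13: RuntimeWarning: Mean of empty slice.
  pts=np.array(pts); m=pts.mean(0); d=np.linalg.svd(pts-m)[2][0]; d=d if d[0]>0 else -d
  ret = ret.dtype.type(ret / rcount)
Traceback (most recent call last):
  File "ptr.py", line 23, in <module>
    print(n,off,shaft(im,cw,off,h), 'tail',shaft(im,cw,off,h,.010,.019,58+180))
                                           ~~~~~^^^^^^^^^^^^^^^^^^^^^^^^^^^^^^
  File "ptr.py", line 13, in shaft
    pts=np.array(pts); m=pts.mean(0); d=np.linalg.svd(pts-m)[2][0]; d=d if d[0]>0 else -d
                                        ~~~~~~~~~~~~~^^^^^^^
numpy.linalg.LinAlgError: 1-dimensional array given. Array must be at least two-dimensional
```

```bash
sed -i "s/, 'tail',shaft(im,cw,off,h,.010,.019,58+180)//" ptr.py; python3 ptr.py
```

```text
w3 0.001 (np.float64(57.45711057753103), np.float64(57.92823371953214), np.float64(0.2672321990267732), np.float64(0.06601555017992664))
w3 0.004 (np.float64(57.403550126530476), np.float64(57.909157711286205), np.float64(0.28679203897290095), np.float64(0.06892544519406955))
w11 0.001 (np.float64(57.51803400489795), np.float64(56.77735425936343), np.float64(-0.42012374897313753), np.float64(0.04279563470615312))
w11 0.004 (np.float64(57.557463892924915), np.float64(56.79172133105337), np.float64(-0.43433880399037916), np.float64(0.04193093000880512))
w9 0.001 (np.float64(57.572595590276954), np.float64(57.32666070346597), np.float64(-0.13950131885457148), np.float64(0.06948462152250581))
w9 0.004 (np.float64(57.59370337837558), np.float64(57.33320630325551), np.float64(-0.14776137779613147), np.float64(0.06698198198386474))
scene6 (np.float64(56.87431103888203), np.float64(57.80585304311946), np.float64(0.5283726058820513), np.float64(0.08073393626893334))
scene7 (np.float64(56.780271844415836), np.float64(57.93976938472569), np.float64(0.6576515760775775), np.float64(0.07921687212482104))
scene8 (np.float64(56.855724164308306), np.float64(57.942524621511645), np.float64(0.616423958879635), np.float64(0.09091600675081611))
```

```bash
cat > card.py <<'E'
from ptr import *
def card(img,c,h,cen,lo=.0495,hi=.0535,save=None):
    g=cv2.cvtColor(img,cv2.COLOR_BGR2GRAY).astype(np.float32)
    A=np.arange(-180,180,.1); Rr=np.linspace(.040,.060,81)
    th=np.radians(A)[None]; rr=Rr[:,None]
    P=(h+cen[0]*right+cen[1]*up)+ (rr*np.sin(th))[...,None]*right+(rr*np.cos(th))[...,None]*up
    q=proj(P.reshape(-1,3),c).astype(np.float32).reshape(len(Rr),len(A),2)
    U=cv2.remap(g,q[...,0],q[...,1],cv2.INTER_CUBIC)
    if save: cv2.imwrite(save,np.vstack([cv2.resize(U[:,i:i+1800][:, :].astype(np.uint8),(800,160)) for i in (0,1800)]))
    prof=U[(Rr>lo)&(Rr<hi)].mean(0)
    d=cv2.GaussianBlur(prof.reshape(1,-1),(0,0),25)[0]-prof   # local darkness
    return A,d
def comb(A,d,sel,per):
    z=(d[sel]*np.exp(2j*np.pi*A[sel]/per)).sum(); return np.degrees(np.angle(z))/360*per, abs(z)/np.abs(d[sel]).sum()
if __name__=='__main__':
    cw=list(cal('wrist'))
    for n,org,S,hp,cen in(('w3',(170,15),5,(400,299),(0,.0029)),('w11',(170,0),5,(402,372),(-.0002,.0029)),('w9',(185,40),5.9,(390,307),(0.0001,.0029)),('w10',(170,0),5,(416,45),(.0001,.0025))):
        cw[2]=np.load(f'pics/{n}.npy'); im=cv2.imread(f'pics/{n}.png')
        h=plane([(org[0]+(hp[0]-(S-1)/2)/S,org[1]+(hp[1]-(S-1)/2)/S)],cw,.003)[0]
        A,d=card(im,cw,h,cen,save=f'pics/u_{n}.png')
        for rng in((80,280),(90,180),(180,270)):
            AA=np.mod(A,360); sel=(AA>rng[0])&(AA<rng[1]); 
            m=comb(AA,d,sel,7.2); print(n,rng,'minor phase %.2f (%.2f)'%m, [round(m[0]+7.2*k,2) for k in(7,8)] )
E
python3 card.py
```

```text
w3 (80, 280) minor phase 0.82 (0.70) [np.float64(51.22), np.float64(58.42)]
w3 (90, 180) minor phase 0.45 (0.75) [np.float64(50.85), np.float64(58.05)]
w3 (180, 270) minor phase 1.16 (0.72) [np.float64(51.56), np.float64(58.76)]
w11 (80, 280) minor phase 2.02 (0.70) [np.float64(52.42), np.float64(59.62)]
w11 (90, 180) minor phase 1.64 (0.75) [np.float64(52.04), np.float64(59.24)]
w11 (180, 270) minor phase 2.46 (0.74) [np.float64(52.86), np.float64(60.06)]
w9 (80, 280) minor phase 2.11 (0.67) [np.float64(52.51), np.float64(59.71)]
w9 (90, 180) minor phase 1.62 (0.75) [np.float64(52.02), np.float64(59.22)]
w9 (180, 270) minor phase 2.69 (0.74) [np.float64(53.09), np.float64(60.29)]
w10 (80, 280) minor phase 1.98 (0.64) [np.float64(52.38), np.float64(59.58)]
w10 (90, 180) minor phase 2.16 (0.73) [np.float64(52.56), np.float64(59.76)]
w10 (180, 270) minor phase 1.87 (0.71) [np.float64(52.27), np.float64(59.47)]
```

View pics/u_w11.png

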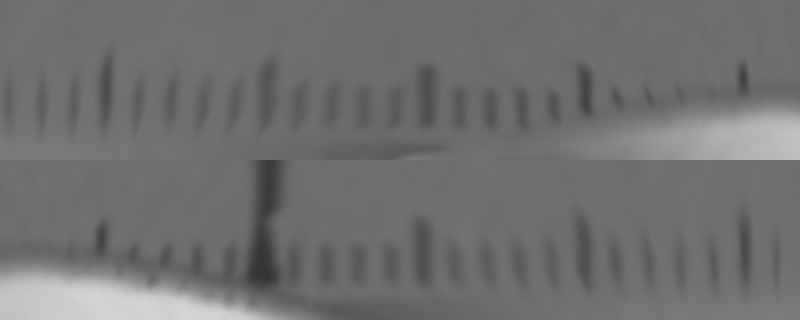

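```bash
python3 -m handwheel '[[[-0.5,0.1,0.4,0],[-0.8,0.12,0.2,0],[-0.8,0.12,0.1,0],[-0.8,0.12,0.1,0],[-0.7,0.12,0.1,0],[-0.5,0.06,0,0],[0,0,0,0]]]' 66; python3 st.py
```

```text
time_s: 21.05
tcp_pos: [0.5102, 0.207, 0.2879]
eef_rot: [55.9, 84.9, 138.9]
contact_force: [-0.5, -0.2, 1.0]
gripper_width: 0.0663
toolx [-0.067  0.058 -0.996] jaw [0.124 0.991 0.05 ] jawdir 82.9 grasp [0.5115 0.2059 0.3066] F [-0.5 -0.2  1. ] j6 -134.6 Fjaw [-1.   0.6 -0.2]
```

```bash
python3 -m handwheel '[[[-0.17,0.06,-0.2,0],[0,0,-0.5,0],[0,0,-0.5,0],[0,0,-0.3,0],[0,0,-0.2,0],[0,0,0,0]]]'; python3 st.py
```

```text
time_s: 21.65
tcp_pos: [0.5053, 0.2097, 0.2152]
eef_rot: [56.4, 85.0, 139.2]
contact_force: [-0.3, -0.0, -0.6]
gripper_width: 0.0662
toolx [-0.067  0.057 -0.996] jaw [0.126 0.991 0.049] jawdir 82.7 grasp [0.5066 0.2086 0.2339] F [-0.3 -0.  -0.6] j6 -134.4 Fjaw [ 0.6  0.2 -0.1]
```

```bash
python3 -m handwheel '[[[-0.05,-0.01,-0.18,0],[0,0,0,0]]]'; python3 st.py; python3 -m handwheel '[[[0,0,0,0],[0,0,0,0],[0,0,0,0],[0,0,0,0],[0,0,0,0]]]' 25 15; python3 st.py
```

```text
time_s: 21.85
tcp_pos: [0.5039, 0.2093, 0.2077]
eef_rot: [56.3, 85.0, 139.1]
contact_force: [0.1, -0.8, 0.6]
gripper_width: 0.0662
toolx [-0.066  0.057 -0.996] jaw [0.127 0.991 0.049] jawdir 82.7 grasp [0.5051 0.2082 0.2265] F [ 0.1 -0.8  0.6] j6 -134.4 Fjaw [-0.6 -0.1 -0.8]
time_s: 22.35
tcp_pos: [0.5046, 0.209, 0.2095]
eef_rot: [55.3, 85.1, 138.1]
contact_force: [1.2, -4.3, -1.6]
gripper_width: 0.0361
toolx [-0.064  0.058 -0.996] jaw [0.126 0.991 0.049] jawdir 82.7 grasp [0.5058 0.2079 0.2282] F [ 1.2 -4.3 -1.6] j6 -134.4 Fjaw [ 1.3 -1.8 -4.2]
```

```bash
python3 -m handwheel '[[[0,0,0,0.45],[0,0,0,0.45],[0,0,0,0]]]'; python3 st.py
```

```text
time_s: 22.65
tcp_pos: [0.5045, 0.2089, 0.2095]
eef_rot: [55.0, 85.0, 142.5]
contact_force: [0.1, -1.3, -0.1]
gripper_width: 0.0362
toolx [-0.068  0.053 -0.996] jaw [0.046 0.998 0.049] jawdir 87.4 grasp [0.5058 0.2079 0.2282] F [ 0.1 -1.3 -0.1] j6 -129.9 Fjaw [ 0.  -0.2 -1.3]
```

Turned back 4.7°. I'll release and look again from above the pan.

```bash
python3 -m handwheel '[[[0,0,0,0],[0,0,0,0],[0,0,0,0],[0,0,0,0]]]' 66; python3 -m handwheel '[[[0,0,0.3,0],[0,0,0.6,0],[0,0,0.7,0],[0,0,0.3,0]]]' >/dev/null; python3 -m handwheel '[[[0.7,-0.12,-0.1,-0.15],[0.8,-0.12,-0.1,-0.15],[0.8,-0.12,-0.1,-0.15],[0.8,-0.12,-0.2,-0.15],[0.7,-0.12,-0.2,-0.15],[0.4,-0.06,-0.1,-0.15],[0,0,0,0]]]'; python3 st.py; python3 - <<'E'
from h import *
vision.capture('wrist'); c=cal('wrist'); im=np.mean([vision.capture('wrist').astype(float) for i in range(2)],0).astype(np.uint8); np.save('pics/w12.npy',c[2]); cv2.imwrite('pics/w12.png',im)
cv2.imwrite('pics/w12d.png',cv2.resize(im[0:120,170:330],None,fx=5,fy=5,interpolation=cv2.INTER_CUBIC))
E
```

```text
time_s: 23.05
tcp_pos: [0.5047, 0.2093, 0.2099]
eef_rot: [54.2, 85.1, 141.5]
contact_force: [0.4, 0.0, -0.0]
gripper_width: 0.0625
time_s: 24.15
tcp_pos: [0.6788, 0.1817, 0.2621]
eef_rot: [50.1, 85.1, 132.8]
contact_force: [-0.7, -0.0, -0.5]
gripper_width: 0.0662
toolx [-0.058  0.062 -0.996] jaw [0.129 0.99  0.054] jawdir 82.6 grasp [0.6799 0.1805 0.2808] F [-0.7 -0.  -0.5] j6 -124.6 Fjaw [ 0.5  0.7 -0.2]
```

View pics/w12d.png

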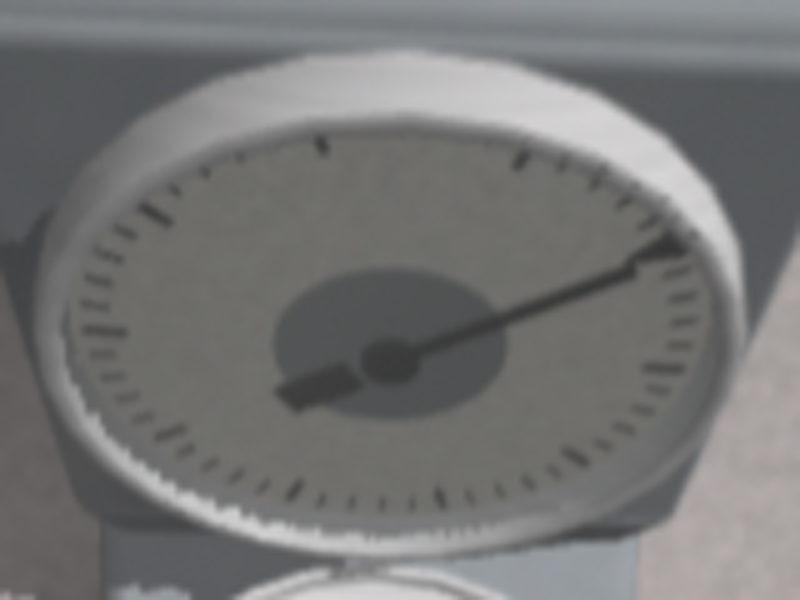

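```bash
python3 - <<'E'
from card import *
cw=list(cal('wrist')); cw[2]=np.load('pics/w12.npy'); im=cv2.imread('pics/w12.png')
g=lambda P:[(170+(x-2)/5,0+(y-2)/5) for x,y in P]
h=plane(g([(390,361)]),cw,.003)[0]
print('pointer',shaft(im,cw,.003,h))
from scipy.optimize import least_squares
maj=[(155,213),(321,146),(521,159),(665,369),(577,456),(442,497),(294,490),(173,433),(104,331)]
u=uv(plane(g(maj),cw,.003),h); k0=np.round((np.degrees(np.arctan2(u[:,0],u[:,1]))-57)/36)
def f(p):
    th=p[2]+k0*np.radians(36); return np.r_[u[:,0]-p[0]-p[3]*np.sin(th),u[:,1]-p[1]-p[4]*np.cos(th)]*1e3
s=least_squares(f,[0,0,1,.05,.05]).x; print(s.round(4),'card',np.degrees(s[2]).round(2))
A,d=card(im,cw,h,s[:2],save='pics/u_w12.png'); AA=np.mod(A,360)
for rng in((80,280),(90,180),(180,270)):
    m=comb(AA,d,(AA>rng[0])&(AA<rng[1]),7.2); print(rng,m[0]+7.2*7,m[0]+7.2*8)
E
```

```text
pointer (np.float64(57.400614534597736), np.float64(57.58238673454142), np.float64(0.10310675699072452), np.float64(0.03203263889798362))
[2.0000e-04 2.6000e-03 1.0067e+00 5.1900e-02 5.0900e-02] card 57.68
(80, 280) 50.62197711688244 57.821977116882444
(90, 180) 50.19418884891972 57.394188848919725
(180, 270) 51.09882163485838 58.298821634858385
```

View pics/u_w12.png

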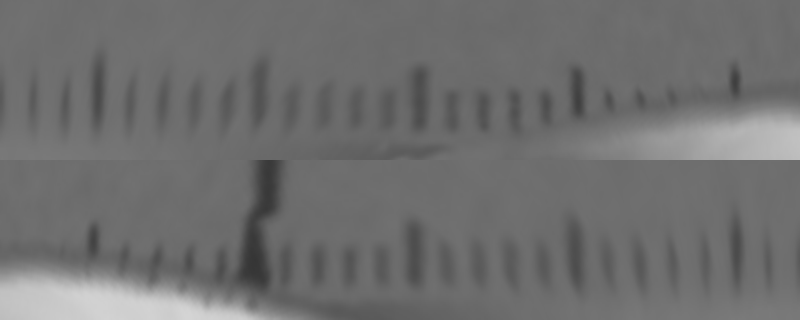

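```bash
python3 -m handwheel '[[[0,-0.3,0.5,0],[0,-0.7,0.5,0],[0,-0.9,0.3,0],[0,-0.9,0.2,0],[0,-0.9,0.1,0],[0,-0.6,0,0],[0,-0.3,0,0],[0,0,0,0]]]'; python3 - <<'E'
from h import *
im=np.mean([vision.capture('scene').astype(float) for i in range(3)],0).astype(np.uint8); cv2.imwrite('pics/scene13.png',im); cv2.imwrite('pics/top13.png',vision.capture('top'))
cv2.imwrite('pics/s13d.png',cv2.resize(im[165:220,308:360],None,fx=11,fy=11,interpolation=cv2.INTER_CUBIC))
E
```

```text
time_s: 25.1
tcp_pos: [0.6703, -0.003, 0.3392]
eef_rot: [42.4, 85.4, 125.8]
contact_force: [0.4, 0.8, 0.2]
gripper_width: 0.0662
```

View pics/scene13.png

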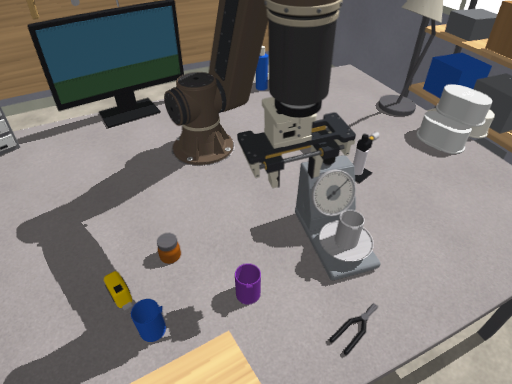

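View pics/s13d.png

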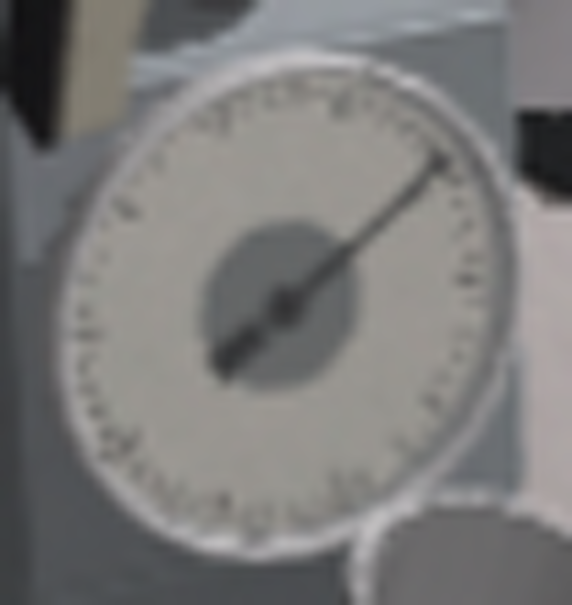

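View pics/top13.png

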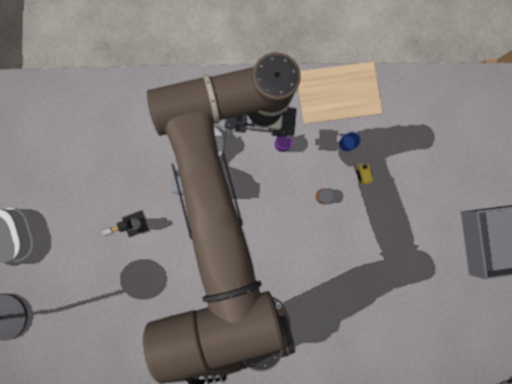

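```bash
python3 -m handwheel '[[[0.1,0.7,0.1,1],[0.15,0.9,0.1,1],[0.15,0.9,0.1,1],[0.15,0.9,0.1,1],[0.15,0.9,0.1,1],[0.15,0.9,0.1,1],[0.15,0.7,0.1,1],[0.1,0.5,0.1,1]]]'; python3 -m handwheel '[[[0.1,0.1,0,1],[0.1,0.1,0,1],[0.1,0.1,0,1],[0.1,0,0,1],[0.1,0,0,1],[0.1,0,0,1],[0,0,0,1],[0,0,0,1]]]'; python3 st.py
```

```text
time_s: 26.1
tcp_pos: [0.7119, 0.2724, 0.368]
eef_rot: [45.3, 85.1, 170.7]
contact_force: [0.1, -0.1, 0.2]
gripper_width: 0.0658
time_s: 26.9
tcp_pos: [0.7323, 0.3036, 0.3598]
eef_rot: [45.9, 84.6, -145.9]
contact_force: [0.1, 0.3, -0.3]
gripper_width: 0.0661
toolx [-0.078 -0.053 -0.996] jaw [-0.976  0.207  0.066] jawdir 168.0 grasp [0.7337 0.3046 0.3785] F [ 0.1  0.3 -0.3] j6 -48.3 Fjaw [ 0.2 -0.3 -0.1]
```

```bash
python3 -m handwheel '[[[0,-0.2,-0.5,0],[0,-0.2,-0.8,0],[0,-0.2,-0.9,0],[0,-0.1,-0.9,0],[0,0,-0.6,0],[0,0,-0.2,0],[0,0,0,0]]]'; python3 st.py;  python3 - <<'E'
from h import *
vision.capture('wrist'); c=cal('wrist'); im=np.mean([vision.capture('wrist').astype(float) for i in range(2)],0).astype(np.uint8); np.save('pics/w14.npy',c[2]); cv2.imwrite('pics/w14.png',im); print(c[2][:3,3])
E
```

```text
time_s: 27.6
tcp_pos: [0.7273, 0.2849, 0.1951]
eef_rot: [45.6, 84.4, -145.4]
contact_force: [0.4, 0.1, 0.5]
gripper_width: 0.0659
toolx [-0.08  -0.055 -0.995] jaw [-0.979  0.192  0.068] jawdir 168.9 grasp [0.7288 0.2859 0.2138] F [0.4 0.1 0.5] j6 -46.5 Fjaw [-0.6 -0.2 -0.3]
[0.72886419 0.21978159 0.35909694]
```

View pics/w14.png

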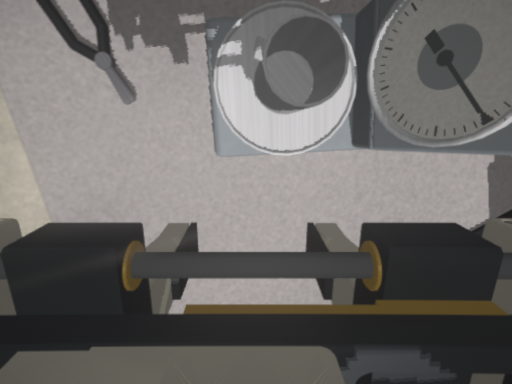

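Much more frontal view of the dial: hub at about (446,57), pointer end and wedge at about (487,118). I'll zoom in and measure.

```bash
python3 - <<'E'
from h import *
im=cv2.imread('pics/w14.png')
cv2.imwrite('pics/w14d.png',cv2.resize(im[0:150,362:512],None,fx=4,fy=4,interpolation=cv2.INTER_CUBIC))
E
```

```text
(no output)
```

View pics/w14d.png

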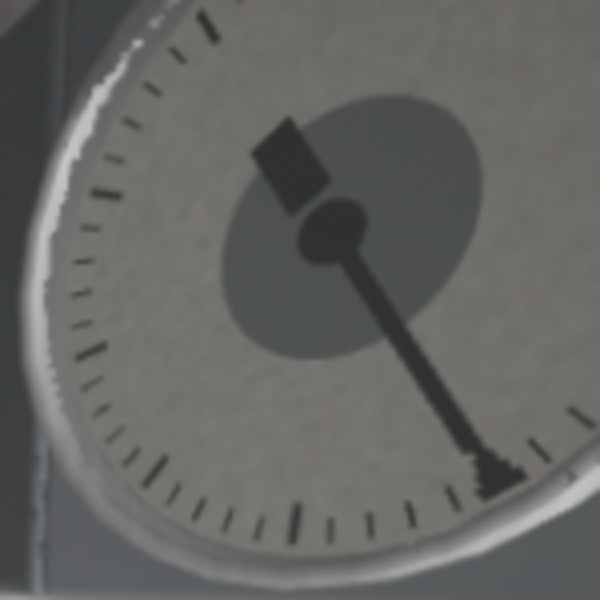

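```bash
python3 - <<'E'
from card import *
from scipy.optimize import least_squares
cw=list(cal('wrist')); cw[2]=np.load('pics/w14.npy'); im=cv2.imread('pics/w14.png')
g=lambda P:[(362+(x-1.5)/4,0+(y-1.5)/4) for x,y in P]
maj=[(207,26),(106,194),(91,352),(157,473),(296,523)]; ks=[5,4,3,2,1]
mins=[(450,497,-0+.2),(410,515,.4),(370,525,.6),(331,530,.8),(228,520,1.2),(198,508,1.4),(171,494,1.6),(540,449,-.2),(581,417,-.4)]
for off in(.001,.004):
    h=plane(g([(333,232)]),cw,off)[0]
    print('pointer',[round(float(v),2) for v in shaft(im,cw,off,h)], 'hub scale',((h-O)@X).round(4),((h-O)@Y).round(4),h[2].round(4))
    L=uv(plane(g([(490,463),(478,450),(272,135),(290,167)]),cw,off),h); d=L[0]-L[2]; print('tip-tail',np.degrees(np.arctan2(d[0],d[1])))
    u=uv(plane(g(maj+[m[:2] for m in mins]),cw,off),h); k=np.array(ks+[m[2] for m in mins])
    w=uv(plane(g([(503,488)]),cw,off),h)[0]
    for nm,ii in(('maj',slice(0,5)),('all',slice(0,None))):
        def f(p): 
            th=p[2]+k[ii]*np.radians(36); rad=p[3]; v=u[ii]-p[:2]
            return np.r_[(np.arctan2(v[:,0],v[:,1])-th+np.pi)%(2*np.pi)-np.pi]*50
        def f2(p): # add radius for majors only
            v=u[:5]-p[:2]; return np.r_[f(p),(np.hypot(*v.T)-p[3])*1e3]
        s=least_squares(f2,[0,.002,1,.05]); print(nm,s.x.round(4),'card',np.degrees(s.x[2]).round(2),'cost',s.cost.round(2),f2(s.x).round(2))
        q=w-s.x[:2]; print('wedge direct',np.degrees(np.arctan2(*q)).round(2),np.hypot(*q))
E
```

```text
pointer [57.27, 57.58, 0.18, 0.03] hub scale -0.1066 0.0006 0.1415
tip-tail 56.86694340322315
maj [3.0000e-04 1.2000e-03 1.0002e+00 5.2500e-02] card 57.31 cost 0.07 [-0.01  0.04  0.07 -0.3   0.2   0.04  0.02 -0.06  0.06 -0.06]
wedge direct 57.8 0.05610060525056817
all [-7.0000e-04 -5.0000e-04  1.0107e+00  5.1600e-02] card 57.91 cost 45.14 [ 0.35 -0.78 -1.81 -2.68 -1.98 -0.83 -1.17 -1.5  -1.68  4.29  4.55  4.72
 -0.91 -0.58 -0.81 -1.04 -0.56  0.67  1.73]
wedge direct 56.89 0.05784731825601115
pointer [57.27, 57.58, 0.17, 0.03] hub scale -0.1046 0.0011 0.1442
tip-tail 56.86694340322317
maj [3.0000e-04 1.2000e-03 1.0002e+00 5.1900e-02] card 57.31 cost 0.07 [-0.01  0.04  0.07 -0.3   0.2   0.04  0.02 -0.06  0.06 -0.06]
wedge direct 57.8 0.05539195915445116
all [-7.0000e-04 -5.0000e-04  1.0105e+00  5.1000e-02] card 57.9 cost 45.07 [ 0.36 -0.78 -1.82 -2.69 -1.98 -0.82 -1.17 -1.49 -1.68  4.29  4.54  4.71
 -0.9  -0.57 -0.82 -1.04 -0.56  0.67  1.73]
wedge direct 56.89 0.057137783786131255
```

```bash
python3 -m handwheel '[[[0,0.1,0.5,0],[0,0.1,0.8,0],[0,0.1,0.8,0],[0,0,0.5,0],[0,0,0.2,0],[0,0,0,0],[0,0,0,0],[0,0,0,0]]]'; python3 - <<'E'
from h import *
im=vision.capture('scene'); cv2.imwrite('pics/fin.png',im); 
a=cv2.imread('pics/scene0.png'); d=np.abs(im.astype(int)-a).max(2)
print('jar/tape/torch/decoy diffs', [(n,int((d[y0:y1,x0:x1]>60).sum())) for n,x0,x1,y0,y1 in(('jar',155,183,233,264),('tape',104,134,270,308),('purple',233,263,263,303),('blue',131,166,298,341))])
E
```

```text
time_s: 28.55
tcp_pos: [0.7299, 0.2984, 0.3237]
eef_rot: [46.6, 85.4, -144.3]
contact_force: [0.9, 0.5, -0.9]
gripper_width: 0.0663
jar/tape/torch/decoy diffs [('jar', 186), ('tape', 0), ('purple', 236), ('blue', 14)]
```

View pics/fin.png

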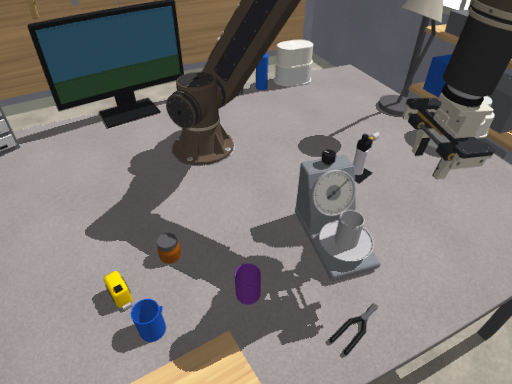

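```bash
python3 - <<'E'
import cv2,numpy as np
a=cv2.imread('pics/scene0.png');b=cv2.imread('pics/fin.png');c=cv2.imread('pics/scene13.png')
f=lambda i:cv2.resize(i[220:310,145:275],(260,180),interpolation=cv2.INTER_CUBIC)
cv2.imwrite('pics/cmp.png',np.hstack([f(a),f(c),f(b)]))
E
```

```text
(no output)
```

View pics/cmp.png

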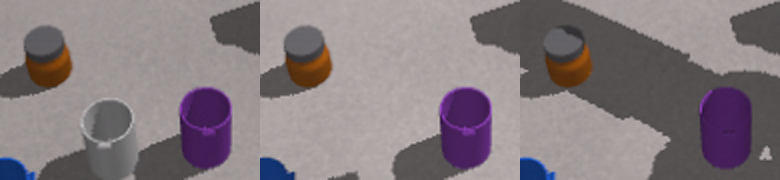

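The changes at the jar and the purple cup are only the arm's shadow; nothing has moved. Handing in.

```bash
python3 -c "
from plant import close_job; print(close_job())"
```

```text
the job is handed in; nothing more can be done
None
```

I set the grey steel beaker upright in the middle of the pan, tared the dial with the knob, and handed the job in at about 28.6 s. The gripper was clear of everything.

- **Beaker on the pan:** it stands within about 1–2 mm of the pan's centre. The weight went over to the pan at low force, with readings up to 1.5 N, so the pan stayed well short of its stop. The pointer stands at about 57.4°, or roughly 160 g.
- **Tare:** I turned the knob about 146° clockwise. The wrist camera then showed the card about 2° too far, so I gripped the knob again and turned it back 4.7°.
- **Last checks:** two wrist views put the card's zero at 57.3–57.8° and the pointer at 57.3–57.4°, so they agree to within about half a degree.
- **One check that disagreed:** in the scene camera the wedge looks about 1 pixel (2.6 mm) short of the pointer. I put about half of that down to parallax, as the card seems to sit about 2 mm behind the pointer. The other half (about 1.7°) is unexplained. I went with the wrist views, which have about three times the resolution.
- **Other things on the bench:** the jar, tape measure, torch and both look-alike cups look unmoved. The only differences from the first picture were the arm's shadow.
- **Tool tilt:** the tool leaned about 1.5° when I set the beaker down and up to about 5° while I worked the knob, as moves could only turn about the vertical axis.

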